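# Change over the packs in the battery charger

## Task

Change over the battery charger: first slide its current control all the way back to off, before touching the charged packs. Then, with it off, pull every charged pack out of the bays and lay it flat in the return tray, and push every empty pack from the bench, nose first, into a free bay until it clicks fully home; only then slide the current control up until it is level with the white preset pointer. Leave the other things on the bench where they are.

Things in the scene. Friction and masses are not known exactly. Their poses are not given: they have to be found in the camera images.
- charger: grey battery charger, fixed. Origin: on the bench under the middle of the bays' mouths; +x points into the bays, y left. In its frame, mm: floor 6 thick, x -50..60, y -132..132; hood x 0..60, underside z 33, top z 50; bay back wall at x 38. Four bays 62 apart, 46.5 wide, between rails x -35..38, top z 22. Control panel right of the bays: x -120..60, y -218..-134, top z 40.
- ball_side (a point): the sprung steel ball of bay 1: radius 8 mm, in the bay's left-hand rail, standing 5.5 mm out into the bay, at charger x -14, z 15. Every bay has one at the same place (62 mm apart). It snaps into the pack's side notch when the pack is fully home; pushing a pack in past it or pulling one out takes about 5 to 10 N along x.
- fader (a joint): current slider: 0 = off (end of the track nearest the robot), up to 0.09 m, grows towards charger +x. Slides along charger x with about 2 N friction and stays where left.
- fader_top (a point): middle of the top face of the slider's black grip, which is 26 long (x) x 14 wide (y) x 28 high, standing on the panel's top. A white line across it marks its middle.
- preset: preset pointer: flat white flag, 4 mm high, on the panel just left of the slider's track. Origin: at its line, on the panel's top; axes as the charger's. Not to be touched or moved (it is only a mark; nothing to collide with). The slider is level with it when both have the same charger x.
- tray: grey open return tray 150 x 200 x 30 mm (x, y, z), walls and floor about 4 mm thick, fixed on the bench. Origin: centre of its underside. Two packs fit side by side lying along x, at about y +45 and -45.
- bay1 (a point): where the origin of a pack lies when it is fully home in bay 1 (bay 1 the leftmost, 4 next to the panel): on the bay's floor, 4 mm in front of the mouth plane of the hood, its grip fin outside. Axes as the charger's; the pack's x axis is then along it.
- bay2 (a point): where the origin of a pack lies when it is fully home in bay 2 (bay 1 the leftmost, 4 next to the panel): on the bay's floor, 4 mm in front of the mouth plane of the hood, its grip fin outside. Axes as the charger's; the pack's x axis is then along it.
- bay3 (a point): where the origin of a pack lies when it is fully home in bay 3 (bay 1 the leftmost, 4 next to the panel): on the bay's floor, 4 mm in front of the mouth plane of the hood, its grip fin outside. Axes as the charger's; the pack's x axis is then along it.
- bay4 (a point): where the origin of a pack lies when it is fully home in bay 4 (bay 1 the leftmost, 4 next to the panel): on the bay's floor, 4 mm in front of the mouth plane of the hood, its grip fin outside. Axes as the charger's; the pack's x axis is then along it.
- pack1: EMPTY pack, lying on the bench (3 or 4 are there, None if absent). grey block 84x44x24 mm (x,y,z), 0.2 kg, lying flat; origin: centre of underside; nose at +x (rounded corners, brass strip) enters first. Black grip fin on top, centre at x -22: 28 long (x) x 12 thick (y), top 54 above underside. Side notches for the ball at x -9.5, 13 wide, 4 deep.
- pack2: EMPTY pack, lying on the bench (3 or 4 are there, None if absent). grey block 84x44x24 mm (x,y,z), 0.2 kg, lying flat; origin: centre of underside; nose at +x (rounded corners, brass strip) enters first. Black grip fin on top, centre at x -22: 28 long (x) x 12 thick (y), top 54 above underside. Side notches for the ball at x -9.5, 13 wide, 4 deep.
- pack3: EMPTY pack, lying on the bench (3 or 4 are there, None if absent). grey block 84x44x24 mm (x,y,z), 0.2 kg, lying flat; origin: centre of underside; nose at +x (rounded corners, brass strip) enters first. Black grip fin on top, centre at x -22: 28 long (x) x 12 thick (y), top 54 above underside. Side notches for the ball at x -9.5, 13 wide, 4 deep.
- pack4: EMPTY pack, lying on the bench (3 or 4 are there, None if absent). grey block 84x44x24 mm (x,y,z), 0.2 kg, lying flat; origin: centre of underside; nose at +x (rounded corners, brass strip) enters first. Black grip fin on top, centre at x -22: 28 long (x) x 12 thick (y), top 54 above underside. Side notches for the ball at x -9.5, 13 wide, 4 deep.
- done1: CHARGED pack, starts in bay 1 (1 or 2 such are there, None if absent). grey block 84x44x24 mm (x,y,z), 0.2 kg, lying flat; origin: centre of underside; nose at +x (rounded corners, brass strip) enters first. Black grip fin on top, centre at x -22: 28 long (x) x 12 thick (y), top 54 above underside. Side notches for the ball at x -9.5, 13 wide, 4 deep.
- done2: CHARGED pack, starts in bay 2 (1 or 2 such are there, None if absent). grey block 84x44x24 mm (x,y,z), 0.2 kg, lying flat; origin: centre of underside; nose at +x (rounded corners, brass strip) enters first. Black grip fin on top, centre at x -22: 28 long (x) x 12 thick (y), top 54 above underside. Side notches for the ball at x -9.5, 13 wide, 4 deep.
- done3: CHARGED pack, starts in bay 3 (1 or 2 such are there, None if absent). grey block 84x44x24 mm (x,y,z), 0.2 kg, lying flat; origin: centre of underside; nose at +x (rounded corners, brass strip) enters first. Black grip fin on top, centre at x -22: 28 long (x) x 12 thick (y), top 54 above underside. Side notches for the ball at x -9.5, 13 wide, 4 deep.
- done4: CHARGED pack, starts in bay 4 (1 or 2 such are there, None if absent). grey block 84x44x24 mm (x,y,z), 0.2 kg, lying flat; origin: centre of underside; nose at +x (rounded corners, brass strip) enters first. Black grip fin on top, centre at x -22: 28 long (x) x 12 thick (y), top 54 above underside. Side notches for the ball at x -9.5, 13 wide, 4 deep.
- reel: bystander: solder reel, 48 dia x 28 high. Leave alone.
- driver: bystander: screwdriver lying on the bench. Leave alone.
- spool: bystander: black filament spool lying flat, 100 dia x 48 high. Leave alone.
- mug: bystander: white mug, 80 dia x 90 high. Leave alone.
- meter: bystander: yellow multimeter lying flat, 130 x 70 x 36. Leave alone.
- block: bystander: aluminium block 50 x 30 x 20. Leave alone.
Things that resemble listed ones, but are neither listed nor needed, are in the scene too. Leave any pink or purple look-alike of the pack3 alone. Leave any pink look-alike of the pack2 alone.

How it is judged:
On the way, in this order (a step that is already met when the one before it is completed fails the run):
1. the current slider is slid right back to off while the charged packs are still in their bays (value of joint fader below 0.004 m and distance of each of done1, done2, done3, done4 from where it was at the start of the episode below 0.012 m), for 0.2 s.
2. with the slider still off, every charged pack lies in the tray and every empty pack is clicked home in a bay (value of joint fader below 0.008 m and x of done1 in the frame of tray between -0.06 and 0.06 m and y of done1 in the frame of tray between -0.085 and 0.085 m and z of done1 in the frame of tray between -0.002 and 0.012 m and angle between each of done1, done2, done3, done4's own z axis and vertical below 0.15 rad and x of done2 in the frame of tray between -0.06 and 0.06 m and y of done2 in the frame of tray between -0.085 and 0.085 m and z of done2 in the frame of tray between -0.002 and 0.012 m and x of done3 in the frame of tray between -0.06 and 0.06 m and y of done3 in the frame of tray between -0.085 and 0.085 m and z of done3 in the frame of tray between -0.002 and 0.012 m and x of done4 in the frame of tray between -0.06 and 0.06 m and y of done4 in the frame of tray between -0.085 and 0.085 m and z of done4 in the frame of tray between -0.002 and 0.012 m and ((x of pack1 in the frame of bay1 between -0.0025 and 0.003 m and y of pack1 in the frame of bay1 between -0.004 and 0.004 m and z of pack1 in the frame of bay1 between -0.004 and 0.004 m and angle between the x axis of pack1 and the x axis of charger, either way round below 0.08 rad) or (x of pack1 in the frame of bay2 between -0.0025 and 0.003 m and y of pack1 in the frame of bay2 between -0.004 and 0.004 m and z of pack1 in the frame of bay2 between -0.004 and 0.004 m and angle between the x axis of pack1 and the x axis of charger, either way round below 0.08 rad) or (x of pack1 in the frame of bay3 between -0.0025 and 0.003 m and y of pack1 in the frame of bay3 between -0.004 and 0.004 m and z of pack1 in the frame of bay3 between -0.004 and 0.004 m and angle between the x axis of pack1 and the x axis of charger, either way round below 0.08 rad) or (x of pack1 in the frame of bay4 between -0.0025 and 0.003 m and y of pack1 in the frame of bay4 between -0.004 and 0.004 m and z of pack1 in the frame of bay4 between -0.004 and 0.004 m and angle between the x axis of pack1 and the x axis of charger, either way round below 0.08 rad)) and ((x of pack2 in the frame of bay1 between -0.0025 and 0.003 m and y of pack2 in the frame of bay1 between -0.004 and 0.004 m and z of pack2 in the frame of bay1 between -0.004 and 0.004 m and angle between the x axis of pack2 and the x axis of charger, either way round below 0.08 rad) or (x of pack2 in the frame of bay2 between -0.0025 and 0.003 m and y of pack2 in the frame of bay2 between -0.004 and 0.004 m and z of pack2 in the frame of bay2 between -0.004 and 0.004 m and angle between the x axis of pack2 and the x axis of charger, either way round below 0.08 rad) or (x of pack2 in the frame of bay3 between -0.0025 and 0.003 m and y of pack2 in the frame of bay3 between -0.004 and 0.004 m and z of pack2 in the frame of bay3 between -0.004 and 0.004 m and angle between the x axis of pack2 and the x axis of charger, either way round below 0.08 rad) or (x of pack2 in the frame of bay4 between -0.0025 and 0.003 m and y of pack2 in the frame of bay4 between -0.004 and 0.004 m and z of pack2 in the frame of bay4 between -0.004 and 0.004 m and angle between the x axis of pack2 and the x axis of charger, either way round below 0.08 rad)) and ((x of pack3 in the frame of bay1 between -0.0025 and 0.003 m and y of pack3 in the frame of bay1 between -0.004 and 0.004 m and z of pack3 in the frame of bay1 between -0.004 and 0.004 m and angle between the x axis of pack3 and the x axis of charger, either way round below 0.08 rad) or (x of pack3 in the frame of bay2 between -0.0025 and 0.003 m and y of pack3 in the frame of bay2 between -0.004 and 0.004 m and z of pack3 in the frame of bay2 between -0.004 and 0.004 m and angle between the x axis of pack3 and the x axis of charger, either way round below 0.08 rad) or (x of pack3 in the frame of bay3 between -0.0025 and 0.003 m and y of pack3 in the frame of bay3 between -0.004 and 0.004 m and z of pack3 in the frame of bay3 between -0.004 and 0.004 m and angle between the x axis of pack3 and the x axis of charger, either way round below 0.08 rad) or (x of pack3 in the frame of bay4 between -0.0025 and 0.003 m and y of pack3 in the frame of bay4 between -0.004 and 0.004 m and z of pack3 in the frame of bay4 between -0.004 and 0.004 m and angle between the x axis of pack3 and the x axis of charger, either way round below 0.08 rad)) and ((x of pack4 in the frame of bay1 between -0.0025 and 0.003 m and y of pack4 in the frame of bay1 between -0.004 and 0.004 m and z of pack4 in the frame of bay1 between -0.004 and 0.004 m and angle between the x axis of pack4 and the x axis of charger, either way round below 0.08 rad) or (x of pack4 in the frame of bay2 between -0.0025 and 0.003 m and y of pack4 in the frame of bay2 between -0.004 and 0.004 m and z of pack4 in the frame of bay2 between -0.004 and 0.004 m and angle between the x axis of pack4 and the x axis of charger, either way round below 0.08 rad) or (x of pack4 in the frame of bay3 between -0.0025 and 0.003 m and y of pack4 in the frame of bay3 between -0.004 and 0.004 m and z of pack4 in the frame of bay3 between -0.004 and 0.004 m and angle between the x axis of pack4 and the x axis of charger, either way round below 0.08 rad) or (x of pack4 in the frame of bay4 between -0.0025 and 0.003 m and y of pack4 in the frame of bay4 between -0.004 and 0.004 m and z of pack4 in the frame of bay4 between -0.004 and 0.004 m and angle between the x axis of pack4 and the x axis of charger, either way round below 0.08 rad))), for 0.2 s.
3. the slider is level with the preset pointer (x of fader_top in the frame of preset between -0.003 and 0.003 m), for 0.2 s.
At the end, for the whole second after the job is handed in: every charged pack lies flat inside the tray; every empty pack is in a bay, within 2.5 mm of fully home and held by the side ball; the slider's middle is within 3 mm of the preset pointer; all at rest and released (all of step 3 and x of done1 in the frame of tray between -0.06 and 0.06 m and y of done1 in the frame of tray between -0.085 and 0.085 m and z of done1 in the frame of tray between -0.002 and 0.012 m and angle between each of done1, done2, done3, done4's own z axis and vertical below 0.15 rad and x of done2 in the frame of tray between -0.06 and 0.06 m and y of done2 in the frame of tray between -0.085 and 0.085 m and z of done2 in the frame of tray between -0.002 and 0.012 m and x of done3 in the frame of tray between -0.06 and 0.06 m and y of done3 in the frame of tray between -0.085 and 0.085 m and z of done3 in the frame of tray between -0.002 and 0.012 m and x of done4 in the frame of tray between -0.06 and 0.06 m and y of done4 in the frame of tray between -0.085 and 0.085 m and z of done4 in the frame of tray between -0.002 and 0.012 m and ((x of pack1 in the frame of bay1 between -0.0025 and 0.003 m and y of pack1 in the frame of bay1 between -0.004 and 0.004 m and z of pack1 in the frame of bay1 between -0.004 and 0.004 m and angle between the x axis of pack1 and the x axis of charger, either way round below 0.08 rad) or (x of pack1 in the frame of bay2 between -0.0025 and 0.003 m and y of pack1 in the frame of bay2 between -0.004 and 0.004 m and z of pack1 in the frame of bay2 between -0.004 and 0.004 m and angle between the x axis of pack1 and the x axis of charger, either way round below 0.08 rad) or (x of pack1 in the frame of bay3 between -0.0025 and 0.003 m and y of pack1 in the frame of bay3 between -0.004 and 0.004 m and z of pack1 in the frame of bay3 between -0.004 and 0.004 m and angle between the x axis of pack1 and the x axis of charger, either way round below 0.08 rad) or (x of pack1 in the frame of bay4 between -0.0025 and 0.003 m and y of pack1 in the frame of bay4 between -0.004 and 0.004 m and z of pack1 in the frame of bay4 between -0.004 and 0.004 m and angle between the x axis of pack1 and the x axis of charger, either way round below 0.08 rad)) and ((x of pack2 in the frame of bay1 between -0.0025 and 0.003 m and y of pack2 in the frame of bay1 between -0.004 and 0.004 m and z of pack2 in the frame of bay1 between -0.004 and 0.004 m and angle between the x axis of pack2 and the x axis of charger, either way round below 0.08 rad) or (x of pack2 in the frame of bay2 between -0.0025 and 0.003 m and y of pack2 in the frame of bay2 between -0.004 and 0.004 m and z of pack2 in the frame of bay2 between -0.004 and 0.004 m and angle between the x axis of pack2 and the x axis of charger, either way round below 0.08 rad) or (x of pack2 in the frame of bay3 between -0.0025 and 0.003 m and y of pack2 in the frame of bay3 between -0.004 and 0.004 m and z of pack2 in the frame of bay3 between -0.004 and 0.004 m and angle between the x axis of pack2 and the x axis of charger, either way round below 0.08 rad) or (x of pack2 in the frame of bay4 between -0.0025 and 0.003 m and y of pack2 in the frame of bay4 between -0.004 and 0.004 m and z of pack2 in the frame of bay4 between -0.004 and 0.004 m and angle between the x axis of pack2 and the x axis of charger, either way round below 0.08 rad)) and ((x of pack3 in the frame of bay1 between -0.0025 and 0.003 m and y of pack3 in the frame of bay1 between -0.004 and 0.004 m and z of pack3 in the frame of bay1 between -0.004 and 0.004 m and angle between the x axis of pack3 and the x axis of charger, either way round below 0.08 rad) or (x of pack3 in the frame of bay2 between -0.0025 and 0.003 m and y of pack3 in the frame of bay2 between -0.004 and 0.004 m and z of pack3 in the frame of bay2 between -0.004 and 0.004 m and angle between the x axis of pack3 and the x axis of charger, either way round below 0.08 rad) or (x of pack3 in the frame of bay3 between -0.0025 and 0.003 m and y of pack3 in the frame of bay3 between -0.004 and 0.004 m and z of pack3 in the frame of bay3 between -0.004 and 0.004 m and angle between the x axis of pack3 and the x axis of charger, either way round below 0.08 rad) or (x of pack3 in the frame of bay4 between -0.0025 and 0.003 m and y of pack3 in the frame of bay4 between -0.004 and 0.004 m and z of pack3 in the frame of bay4 between -0.004 and 0.004 m and angle between the x axis of pack3 and the x axis of charger, either way round below 0.08 rad)) and ((x of pack4 in the frame of bay1 between -0.0025 and 0.003 m and y of pack4 in the frame of bay1 between -0.004 and 0.004 m and z of pack4 in the frame of bay1 between -0.004 and 0.004 m and angle between the x axis of pack4 and the x axis of charger, either way round below 0.08 rad) or (x of pack4 in the frame of bay2 between -0.0025 and 0.003 m and y of pack4 in the frame of bay2 between -0.004 and 0.004 m and z of pack4 in the frame of bay2 between -0.004 and 0.004 m and angle between the x axis of pack4 and the x axis of charger, either way round below 0.08 rad) or (x of pack4 in the frame of bay3 between -0.0025 and 0.003 m and y of pack4 in the frame of bay3 between -0.004 and 0.004 m and z of pack4 in the frame of bay3 between -0.004 and 0.004 m and angle between the x axis of pack4 and the x axis of charger, either way round below 0.08 rad) or (x of pack4 in the frame of bay4 between -0.0025 and 0.003 m and y of pack4 in the frame of bay4 between -0.004 and 0.004 m and z of pack4 in the frame of bay4 between -0.004 and 0.004 m and angle between the x axis of pack4 and the x axis of charger, either way round below 0.08 rad)) and linear speed of each of pack1, pack2, pack3, pack4, done1, done2, done3, done4 below 0.02 m/s and velocity of joint fader below 0.01 m/s); the robot touches nothing.
It fails at once if a bystander is knocked more than 4 cm from its place (distance of any of reel, driver, spool, mug, meter, block from where it was at the start of the episode above 0.04 m).
Of pack1, pack2, pack3, pack4 only 3 to 4 are there at a start; the rules pass over those that are not, and their reading is None.
Of done1, done2, done3, done4 only 1 to 2 are there at a start; the rules pass over those that are not, and their reading is None.
At some moment in a run one of pack1, pack2, pack3, pack4 may be knocked a few centimetres aside while the robot is not near it.
Once in a run the grip may slacken for a moment while it holds something.
It also fails if it takes over 210 s, if anything falls off the work surface, if the arm or the gripper's body presses on something with over 40 N, if the wrist force passes 120 N, or if a joint passes its speed limit or range.

## Robot

A 6-joint arm with a two-finger parallel gripper is mounted at the origin on the work surface. World frame = base frame: x ahead of the robot, y to its left, z up, the work surface at z = 0. Lengths are in m, angles in rad, forces in N, time in s.
With the tool pointing down it reaches from about 0.35 to 0.775 m from the base axis. Payload 5.5 kg.
Tool frame: the origin (TCP) lies between the finger pads; the fingertips stand 11 mm ahead of it and the grasp point (between the pads) lies 8 mm behind it (tips_ahead is the distance from the TCP to the fingertips, in m); z points along the fingers, y is the line along which they close (so a half turn about z gives the same grasp; the last joint's range is limited). The gripper opens to 85 mm and grips with 20 to 120 N. Pads are 22 mm wide; open, the fingers measure 114 mm over their backs; the gripper's body (76 mm by 85 mm) begins 54 mm behind the grasp point. The pads swing forward as they close: fully open they stand 13 mm farther back than shut.
Start: joints at [-1.457, 0.313, 0.046, 1.304, 0, 1.431], TCP at [0.144, -0.557, 0.221] pointing down, gripper open.
Joint ranges: [-2.76, 2.76], [-0.86, 1.69], [-1.03, 1.26], [-2.2, 2.34], [-1.47, 1.5], [-3.14, 3.14]. Speed limits (rad/s): [2.57, 2.57, 3.14, 3.14, 3.14, 3.14].

## Interface

Orientations are given as a unit quaternion [w, x, y, z].
In Python, from workcell import * gives the robot as it stands. The module is installed in compiled form; this text tells all that it offers.
- The arm moves only by the tool jog_arm, never from a script. Its argument "moves" is a list of rows, each an object with "fingers": the closure, from 0 (fully open) to 1 (shut); "slide": the shift along the tool's x, y, z in mm, a list of three; "angular": the turn, a rotation vector about the tool's x, y, z in degrees, a list of three. A call has 1 to 10 rows; each row is the pose to reach, as a shift and turn from the pose commanded when the call began, along the tool's axes at that moment; what a row does not reach only later rows make up. A row lasts 1/12 s, in which the tool goes at most 41.7 mm and 7.16 degrees, less where a joint would pass 70% of its speed; a pose out of reach is approached as far as the arm can. A call with a gripper value outside its range is refused whole. The fingers move at their own pace and stop on an object; "squeeze" is the grip in N (left out, the last holds). Time passes only in rows, so rows that repeat a pose let the fingers close. It gives the time, the measured TCP pose, the force, the opening and the grip force at its end, in the units of the state.
- get_state(): the state, without advancing time (a new reading comes with each control period).
- read_camera(name): name is "scene" or "top"; returns a dict with "color" (400x640x3 uint8, red, green, blue), "fovy" (degrees; the focal length in pixels is half the picture's height over the tangent of half this angle, whatever the lens; pixels are square), "cx", "cy" (the principal point, pixels), "world_from_camera" (4x4, takes a point from camera to world coordinates). Camera axes: x right, y down, z forward; pixel columns grow to the right and rows downward; lengths in m; the calibration is good to about 2 mm. A picture is of the moment at which its call begins. There is no depth.
- hand_in(): hands the job in; it is judged then, once.
Trained networks look in a picture, given as the dict that the camera call returned (one of the last four; its "shot" number tells which), for a name from the list of things; names that differ only in an ending like _2 or _b are one class to them, and where a whole thing is asked for, a point or a joint stands for the part that bears it (a point fixed in the world has none). Each returns a list of dicts, best first, with "p" (0 to 1); they miss things now and then, are a little off and sometimes report something else, mostly with a low value. They report only what shows in the picture. A call takes as long as a camera call. They do not tell look-alikes from the thing itself.
- look_for(target, picture): "point" ([column, row] in pixels, amid what is visible of it).
- tip_of(target, picture): "point" ([column, row] in pixels: a listed point, or the origin of a listed thing).
The state is a dict: "clock": time; "joint_pos": joint angles; "qvel": joint speeds; "tau": joint torques, N m; "tcp_pos": TCP position; "orientation": TCP orientation; "wrist_force": force on the tool from outside, world axes, zero at the start; "ft_torque": the same for the moment, N m; "finger_gap": finger opening in m; "grip_force": force on a finger pad.
Only numpy, scipy, OpenCV 4.12 (cv2) and the standard library are available. Lean on these libraries where they do the work, as an engineer would, in place of code of your own. Each camera call takes 0.05 s, during which the arm holds its last target. There are 200 camera calls.

## Working session

There is one attempt and no reset: what is moved stays moved. The work goes in short steps, Python scripts to look and compute and a tool call to move; the robot and the scene stay as the last step left them, time stands still between calls to the robot, and variables do not carry over. Pictures are saved under pics/ and viewed, at most 14 in all, crops included, and the job is handed in when it is done.

Besides the shell and the picture viewer there is one more tool, called after "Emit:" as name([rows], argument=value, ...), one row to a line, values as JSON. jog_arm: Moves the arm, as the interface text tells. Its arguments: {"type":"object","properties":{"moves":{"type":"array","items":{"type":"object","properties":{"fingers":{"type":"number"},"slide":{"type":"array","items":{"type":"number"}},"angular":{"type":"array","items":{"type":"number"}}}}},"squeeze":{"type":"number"}},"required":["moves"]}

```bash
mkdir -p pics; cat > h.py <<'E'
from workcell import *
import numpy as np, cv2
from scipy.spatial.transform import Rotation as R
def K(p):
    f=200/np.tan(np.radians(p['fovy'])/2); return f
def ray(p,px):
    f=K(p); T=np.array(p['world_from_camera']); d=np.array([(px[0]-p['cx'])/f,(px[1]-p['cy'])/f,1]); return T[:3,3],T[:3,:3]@d
def at_z(p,px,z):
    o,d=ray(p,px); return o+d*(z-o[2])/d[2]
def proj(p,X):
    T=np.array(p['world_from_camera']); c=T[:3,:3].T@(np.array(X)-T[:3,3]); f=K(p); return c[:2]/c[2]*f+[p['cx'],p['cy']]
def tri(p,a,q,b):
    o,d=ray(p,a); u,e=ray(q,b); d=d/np.linalg.norm(d); e=e/np.linalg.norm(e)
    s=np.linalg.lstsq(np.c_[d,-e],u-o,rcond=None)[0]; A=o+s[0]*d; B=u+s[1]*e
    return (A+B)/2,np.linalg.norm(A-B)
def save(n,im): cv2.imwrite('pics/'+n,im[...,::-1])
E
python3 - <<'E'
from h import *
np.set_printoptions(precision=3,suppress=True)
s=read_camera('scene');t=read_camera('top')
save('s0.png',s['color']);save('t0.png',t['color'])
for n,p in (('s',s),('t',t)):
    print(n,p['fovy'],p['cx'],p['cy'],np.array(p['world_from_camera']))
    for k in ['charger','fader_top','preset','tray','bay1','bay2','bay3','bay4','pack1','done1']:
        print(n,k,[(np.round(x['point'],1).tolist(),round(x['p'],2)) for x in tip_of(k,p)])
print(get_state())
E
```

```text
s 51.659107658963514 314.8554891989578 200.7756308114681 [[-0.094  0.818 -0.568  1.286]
 [ 0.995  0.083 -0.045  0.088]
 [ 0.01  -0.569 -0.822  1.183]
 [ 0.     0.     0.     1.   ]]
s charger [([320.1, 263.1], 0.68)]
s fader_top [([268.5, 230.8], 0.39)]
s preset []
s tray [([227.8, 181.6], 0.79)]
s bay1 [([311.8, 255.9], 0.95), ([288.5, 255.3], 0.92), ([362.7, 261.6], 0.73), ([330.9, 264.1], 0.69), ([351.7, 262.9], 0.65)]
s bay2 [([311.8, 255.9], 0.95), ([288.5, 255.3], 0.92), ([362.7, 261.6], 0.73), ([330.9, 264.1], 0.69), ([351.7, 262.9], 0.65)]
s bay3 [([311.8, 255.9], 0.95), ([288.5, 255.3], 0.92), ([362.7, 261.6], 0.73), ([330.9, 264.1], 0.69), ([351.7, 262.9], 0.65)]
s bay4 [([311.8, 255.9], 0.95), ([288.5, 255.3], 0.92), ([362.7, 261.6], 0.73), ([330.9, 264.1], 0.69), ([351.7, 262.9], 0.65)]
s pack1 [([324.4, 195.5], 0.91), ([350.9, 170.6], 0.87), ([301.4, 171.7], 0.85), ([360.2, 206.0], 0.8), ([384.1, 208.9], 0.66), ([381.1, 182.4], 0.52), ([292.1, 198.2], 0.51)]
s done1 [([268.0, 232.0], 0.6), ([308.1, 259.6], 0.45)]
t 57.08493166618849 322.5757807878972 197.76351394232174 [
[... 798 characters left out ...]
[283.9, 141.4], 0.61)]
t pack1 [([240.5, 217.5], 0.83), ([362.4, 222.2], 0.82), ([271.7, 220.8], 0.81), ([350.2, 269.0], 0.75), ([322.1, 230.9], 0.74), ([282.3, 275.8], 0.71), ([239.7, 267.9], 0.65)]
t done1 [([328.9, 145.2], 0.77)]
{'clock': 1.1, 'joint_pos': array([-1.457,  0.313,  0.046,  1.304, -0.   ,  1.431]), 'qvel': array([-0.001,  0.001,  0.   , -0.001,  0.   ,  0.002]), 'tau': array([ -0.   , -48.048,  29.882,   0.   ,  -0.   ,  -0.   ]), 'tcp_pos': array([ 0.144, -0.557,  0.221]), 'orientation': array([ 0.   ,  0.992,  0.127, -0.   ]), 'wrist_force': array([-0.158, -0.208,  0.169]), 'ft_torque': array([-0.009,  0.01 ,  0.01 ]), 'grip_force': 0.0, 'finger_gap': 0.08528590660339201}
```

```bash
python3 -c "
import cv2;
for n in 's0','t0':cv2.imwrite(f'pics/{n}b.png',cv2.resize(cv2.imread(f'pics/{n}.png'),(800,500),interpolation=cv2.INTER_CUBIC))"
```

```text
(no output)
```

View pics/s0b.png

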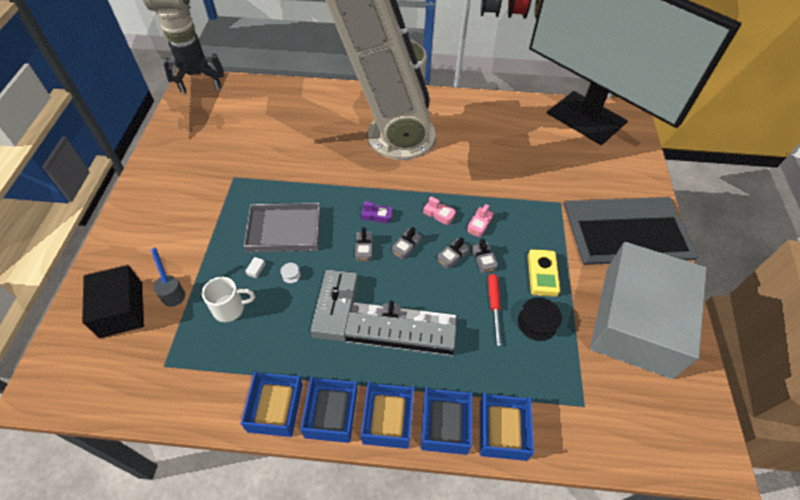

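View pics/t0b.png

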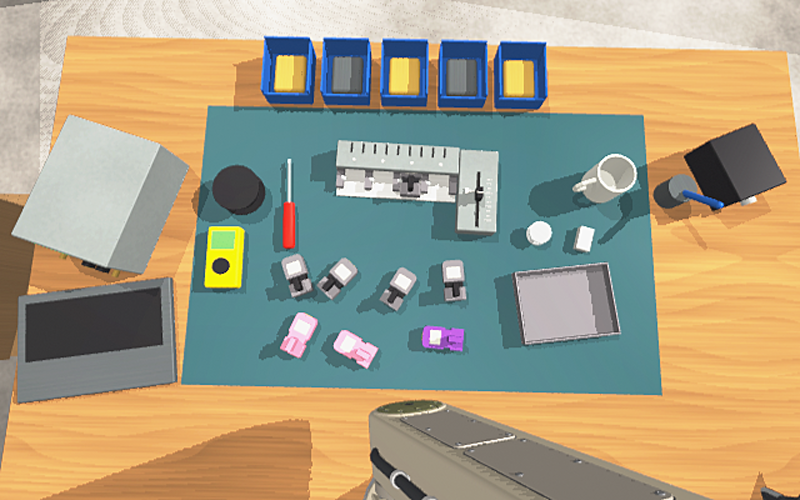

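The scene view (800-px scale) shows four grey packs at (363,243), (405,242), (453,252) and (485,256). It also shows pink and purple look-alikes at (377,212), (438,208) and (481,218), the tray at (283,227), and the charger at about (385,320) with one or more fins in its bays. What could be taken for empty packs, in the top view: the greys at (295,275), (340,277), (398,288) and (453,280), against the pinks at (299,335) and (355,348) and the purple at (443,338). I choose the greys. Next is one close crop of the charger and one of the packs.

```bash
python3 - <<'E'
import cv2,numpy as np
t=cv2.imread('pics/t0.png');
a=cv2.resize(t[105:195,260:405],None,fx=5.5,fy=5.5,interpolation=cv2.INTER_CUBIC)
cv2.imwrite('pics/c1.png',a)
b=cv2.resize(t[195:300,215:385],None,fx=4.7,fy=4.7,interpolation=cv2.INTER_CUBIC)
cv2.imwrite('pics/c2.png',b)
E
```

```text
(no output)
```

View pics/c1.png

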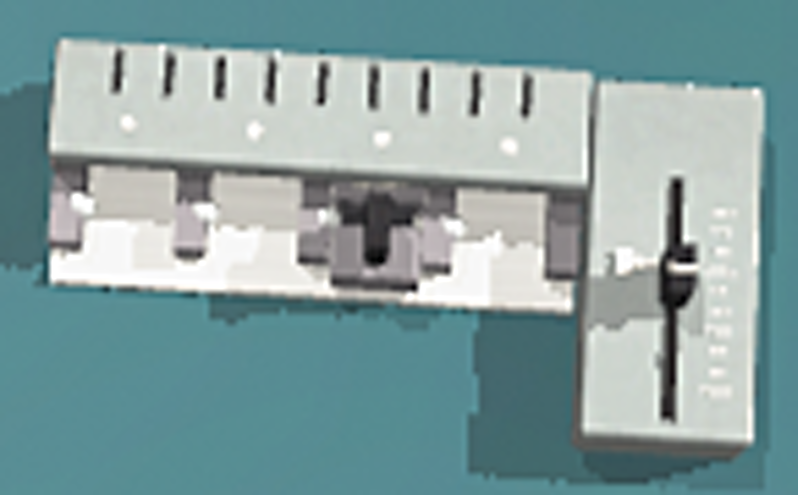

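View pics/c2.png

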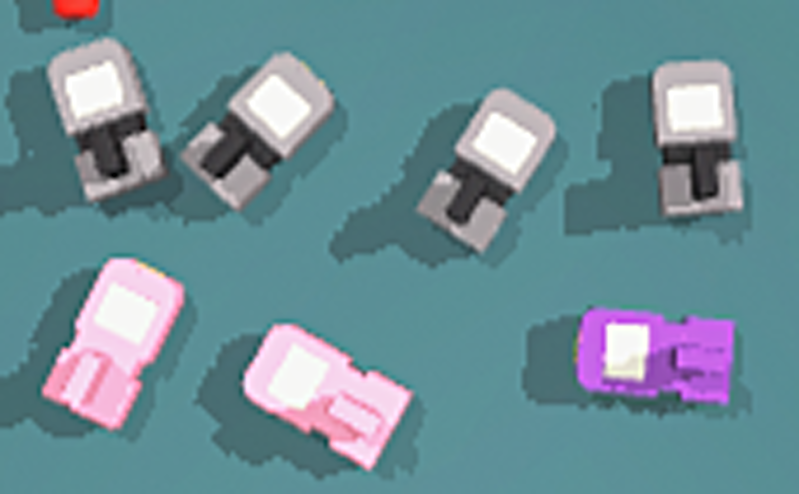

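The charger crop shows only bay 3 occupied, with its fin at crop (377,230). The slider is at (680,270) with the preset flag at (625,258). The pack crop confirms four grey empties with their noses facing away from the robot, at (105,120), (258,130), (488,170) and (697,140). The pink and purple ones are decoys. Next I fit the poses.

```bash
cat > fit.py <<'E'
from h import *
from scipy.optimize import least_squares
np.set_printoptions(precision=4,suppress=True)
def shape(): # pack mask rects from top view
    pass
def packs(t,z=.024):
    im=t['color']; hsv=cv2.cvtColor(im,cv2.COLOR_RGB2HSV)
    m=((hsv[...,1]<75)).astype(np.uint8)*255; out=[]
    for c in cv2.findContours(m,cv2.RETR_EXTERNAL,cv2.CHAIN_APPROX_NONE)[0]:
        w=np.array([at_z(t,p,z)[:2] for p in c[:,0,:].astype(float)],np.float32)*1000
        (x,y),(a,b),an=cv2.minAreaRect(w)
        if 60<max(a,b)<115 and 35<min(a,b)<70 and x<560 and abs(y)<300:
            if a<b: an+=90
            an=(an+90)%180-90
            M=m*0; cv2.drawContours(M,[c],-1,255,-1)
            v=im.max(-1); 
            ys,xs=np.nonzero((M>0)&(v<75)); yw,xw=np.nonzero((M>0)&(im.min(-1)>215))
            f=at_z(t,(xs.mean(),ys.mean()),.05)[:2]*1000 if len(xs) else None
            l=at_z(t,(xw.mean(),yw.mean()),z)[:2]*1000 if len(xw) else None
            out.append((np.round([x,y,max(a,b),min(a,b),an],1),np.round(f,1) if f is not None else 0,np.round(l,1) if l is not None else 0))
    return out
E
python3 - <<'E'
from fit import *
t=read_camera('top');s=read_camera('scene')
for o in packs(t): print(*o)
px=lambda u,v:((u+.5)/5.5-.5+260,(v+.5)/5.5-.5+105)
obs=[((58,40),60,132,50),((592,72),60,-132,50),((50,157),0,132,50),((585,188),0,-132,50),((48,283),-50,132,6),((573,313),-50,-132,6),((596,82),60,-134,40),((763,88),60,-218,40),((750,443),-120,-218,40),((582,435),-120,-134,40)]
P=np.array([at_z(t,px(*o[0]),o[3]/1000)[:2]*1000 for o in obs]);Q=np.array([o[1:3] for o in obs],float)
def fn(v):
    c,s_=np.cos(v[2]),np.sin(v[2]); return ((Q@np.array([[c,s_],[-s_,c]])+v[:2])-P)
r=least_squares(lambda v:fn(v).ravel(),[600,0,0]);print('charger',r.x);print(fn(r.x))
c,s_=np.cos(r.x[2]),np.sin(r.x[2]);Rm=np.array([[c,-s_],[s_,c]])
tl=lambda w:Rm.T@(w[:2]*1000-r.x[:2])
print('fader line',tl(at_z(t,px(683,268),.068)),'preset',tl(at_z(t,px(625,259),.044)))
for k in ['tray','fader_top','preset','pack1','done3']:
    A=[np.array(x['point']) for x in tip_of(k,t)];B=[np.array(x['point']) for x in tip_of(k,s)]
    for a in A:
        for b in B:
            X,e=tri(t,a,s,b)
            if e<.008: print(k,X*1000,e*1000)
print('tray',at_z(t,(450.1,241.5),0)*1000)
E
```

```text
[323.1 140.5  87.5  49.4  62.1] 0 [324.8 143. ]
[350.1 256.2  85.5  49.3 -24.2] 0 [358.7 254.2]
[448.1  53.4  86.3  45.7 -30.9] [433.5  61. ] [462.5  45.1]
[467.5 -62.1  86.7  47.2   5.5] [451.  -59.8] [484.5 -61.4]
[467.2 181.9  85.   49.  -42.8] [453.1 190.5] [480.4 172.5]
[471.4 269.1  88.7  48.5  21.4] [454.6 259.1] [487.3 276.7]
charger [697.0673  63.2444  -0.0374]
[[-0.1164  1.4177]
 [ 0.3829 -0.5028]
 [-0.143   2.5146]
 [-0.3815 -1.4973]
 [ 0.7068 -0.5226]
 [ 0.286  -0.2599]
 [ 1.4545  0.7015]
 [-0.5024 -0.7332]
 [-1.3807 -2.2394]
 [-0.3063  1.1214]]
fader line [ -42.3251 -176.3964] preset [ -32.265  -151.9362]
tray [ 424.9146 -306.2031   -8.5687] 2.5918249923002863
fader_top [ 647.8325 -110.4526   63.4488] 7.736621707395697
pack1 [358.8244 -46.5812  11.6056] 4.42745450140397
pack1 [ 342.4799  301.1586 -188.3795] 3.7633972873812644
pack1 [347.1178 264.6977 -14.5406] 0.2776978120805723
pack1 [475.7823 268.1772   4.3653] 2.8957135828103358
pack1 [462.6579 240.4435 132.0167] 5.0935661430401105
pack1 [324.8963 148.3118   6.1576] 6.733084041653724
pack1 [453.2035  48.5179  15.9299] 3.1844397878615127
tray [ 427.8254 -299.5888    0.    ]
```

```bash
cat > to.py <<'E'
# usage: to.py x y z yaw [...more waypoints] (mm, deg): slides/turns from the present pose
from h import *; import sys
np.set_printoptions(precision=2,suppress=True)
s=get_state(); q=s['orientation']; r=R.from_quat([q[1],q[2],q[3],q[0]]); M=r.as_matrix(); p=s['tcp_pos']*1000
print('now',p,'yaw',np.degrees(np.arctan2(M[1,0],M[0,0])),'tilt',M[:,2],'F',s['wrist_force'],'gap',s['finger_gap'],'grip',s['grip_force'],'t',s['clock'],'j6',s['joint_pos'][5])
v=list(map(float,sys.argv[1:]))
for i in range(0,len(v),4):
    x,y,z,w=v[i:i+4]; c,n=np.cos(np.radians(w)),np.sin(np.radians(w))
    T=np.array([[c,n,0],[n,-c,0],[0,0,-1]])
    print('slide',M.T@(np.array([x,y,z])-p),'ang',np.degrees(R.from_matrix(M.T@T).as_rotvec()))
E
python3 to.py 648 -111 150 -2.1
```

```text
now [ 144.36 -556.62  221.  ] yaw 14.5427240283433 tilt [ 0. -0. -1.] F [ 0.46 -0.07  0.15] gap 0.08525626193680647 grip 0.0 t 1.7 j6 1.431164505257447
slide [ 599.4  -304.89   70.98] ang [ 0.   -0.   16.64]
```

Emit:
jog_arm([
  {"fingers": 0.5, "slide": [599, -305, 0], "angular": [0, 0, 16.6]},
  {"fingers": 0.5, "slide": [599, -305, 0], "angular": [0, 0, 16.6]},
  {"fingers": 0.5, "slide": [599, -305, 0], "angular": [0, 0, 16.6]},
  {"fingers": 0.5, "slide": [599, -305, 0], "angular": [0, 0, 16.6]},
  {"fingers": 0.5, "slide": [599, -305, 0], "angular": [0, 0, 16.6]},
  {"fingers": 0.5, "slide": [599, -305, 0], "angular": [0, 0, 16.6]},
  {"fingers": 0.5, "slide": [599, -305, 0], "angular": [0, 0, 16.6]},
  {"fingers": 0.5, "slide": [599, -305, 0], "angular": [0, 0, 16.6]},
  {"fingers": 0.5, "slide": [599, -305, 0], "angular": [0, 0, 16.6]},
  {"fingers": 0.5, "slide": [599, -305, 0], "angular": [0, 0, 16.6]},
], squeeze=25)

```text
clock: 2.53
tcp_pos: [0.4556, -0.2806, 0.2213]
orientation: [0.0, 1.0, -0.018, 0.0]
wrist_force: [-0.5, -0.5, -0.4]
finger_gap: 0.0426
grip_force: 0.0
```

```bash
python3 to.py 648 -111 180 -2.1
```

```text
now [ 455.64 -280.59  221.31] yaw -2.0622132238068107 tilt [ 0. -0. -1.] F [-0.5  -0.47 -0.38] gap 0.0425914220012529 grip 0.0 t 2.5333 j6 2.475620339363619
slide [ 186.11 -176.43   41.31] ang [ 0.03 -0.03  0.04]
```

Emit:
jog_arm([
  {"fingers": 0.5, "slide": [186, -176, 41], "angular": [0, 0, 0]},
  {"fingers": 0.5, "slide": [186, -176, 41], "angular": [0, 0, 0]},
  {"fingers": 0.5, "slide": [186, -176, 41], "angular": [0, 0, 0]},
  {"fingers": 0.5, "slide": [186, -176, 41], "angular": [0, 0, 0]},
  {"fingers": 0.5, "slide": [186, -176, 41], "angular": [0, 0, 0]},
  {"fingers": 0.5, "slide": [186, -176, 41], "angular": [0, 0, 0]},
  {"fingers": 0.5, "slide": [186, -176, 41], "angular": [0, 0, 0]},
  {"fingers": 0.5, "slide": [186, -176, 41], "angular": [0, 0, 0]},
])

```text
clock: 3.2
tcp_pos: [0.6478, -0.1103, 0.1783]
orientation: [-0.0, 1.0, -0.016, -0.001]
wrist_force: [-0.1, 0.0, -0.1]
finger_gap: 0.0425
grip_force: 0.0
```

```bash
python3 to.py 648 -111 60 -2.1; python3 - <<'E'
from h import *
t=read_camera('top');s=read_camera('scene')
a=cv2.resize(t['color'][120:200,350:420],None,fx=5.5,fy=5.5,interpolation=cv2.INTER_CUBIC)
b=cv2.resize(s['color'][190:290,230:300],None,fx=4.4,fy=4.4,interpolation=cv2.INTER_CUBIC)
save('f1.png',np.hstack([a[:440],np.pad(b,((0,0),(0,0),(0,0)))[:440]]))
E
```

```text
now [ 647.85 -110.27  178.31] yaw -1.8072323352763655 tilt [-0.  0. -1.] F [-0.1   0.01 -0.13] gap 0.042452141997779115 grip 0.0 t 3.2 j6 2.882396895799653
slide [  0.36   0.8  118.31] ang [-0.04  0.09  0.29]
```

View pics/f1.png

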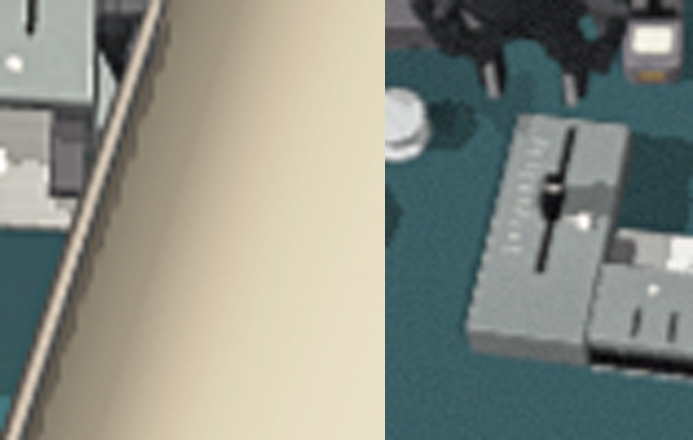

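The top view is now blocked by the arm. The scene view shows the gripper above the slider (crop (550,195)), with the preset flag at (585,220). I'll go down and grip the slider.

Emit:
jog_arm([
  {"fingers": 0.5, "slide": [0, 1, 40], "angular": [0, 0, 0.3]},
  {"fingers": 0.5, "slide": [0, 1, 80], "angular": [0, 0, 0.3]},
  {"fingers": 0.5, "slide": [0, 1, 105], "angular": [0, 0, 0.3]},
  {"fingers": 0.5, "slide": [0, 1, 118], "angular": [0, 0, 0.3]},
  {"fingers": 0.5, "slide": [0, 1, 118], "angular": [0, 0, 0.3]},
  {"fingers": 1, "slide": [0, 1, 118], "angular": [0, 0, 0.3]},
  {"fingers": 1, "slide": [0, 1, 118], "angular": [0, 0, 0.3]},
  {"fingers": 1, "slide": [0, 1, 118], "angular": [0, 0, 0.3]},
  {"fingers": 1, "slide": [0, 1, 118], "angular": [0, 0, 0.3]},
  {"fingers": 1, "slide": [0, 1, 118], "angular": [0, 0, 0.3]},
])

```text
clock: 4.13
tcp_pos: [0.6473, -0.1144, 0.0635]
orientation: [0.0, 1.0, -0.021, 0.001]
wrist_force: [-0.7, 0.7, -0.7]
finger_gap: 0.0002
grip_force: 0.0
```

```bash
python3 to.py 648 -111 60 -2.1
```

```text
now [ 647.32 -114.39   63.51] yaw -2.366442240701345 tilt [ 0. -0. -1.] F [-0.67  0.68 -0.66] gap 0.0002416444908997028 grip 0.0 t 4.1333 j6 2.8860371556972004
slide [ 0.53 -3.41  3.51] ang [ 0.04 -0.14 -0.27]
```

```bash
python3 - <<'E'
from h import *
for i in range(4):
    s=read_camera('scene'); g=get_state(); print(g['tcp_pos'],g['joint_pos'],g['clock'])
save('f2.png',cv2.resize(s['color'][190:270,230:310],None,fx=7,fy=7,interpolation=cv2.INTER_CUBIC))
print(proj(s,[.648,-.1105,.068])-[230,190],proj(s,g['tcp_pos'])-[230,190],tip_of('fader_top',s)[:2])
E
```

```text
[ 0.64712578 -0.11421688  0.06313313] [-2.96686919e-01  5.49693264e-01  1.40737955e-02  1.03331468e+00
 -1.20155841e-04  2.88605198e+00] 4.1833
[ 0.64695208 -0.11411283  0.06279617] [-2.96625991e-01  5.50050847e-01  1.38014268e-02  1.03323502e+00
 -9.11731923e-05  2.88605386e+00] 4.2333
[ 0.64681678 -0.11399907  0.06256307] [-2.96498476e-01  5.50275272e-01  1.35735259e-02  1.03317875e+00
 -1.35890446e-04  2.88609287e+00] 4.2833
[ 0.64668432 -0.11391428  0.06231087] [-2.96444121e-01  5.50555040e-01  1.33900199e-02  1.03314979e+00
 -1.13459768e-04  2.88606096e+00] 4.3333
[36.98306906 41.79240132] [36.12470262 42.25869424] [{'point': [267.2, 230.9], 'p': 0.56}, {'point': [430.5, 260.2], 'p': 0.56}]
```

View pics/f2.png

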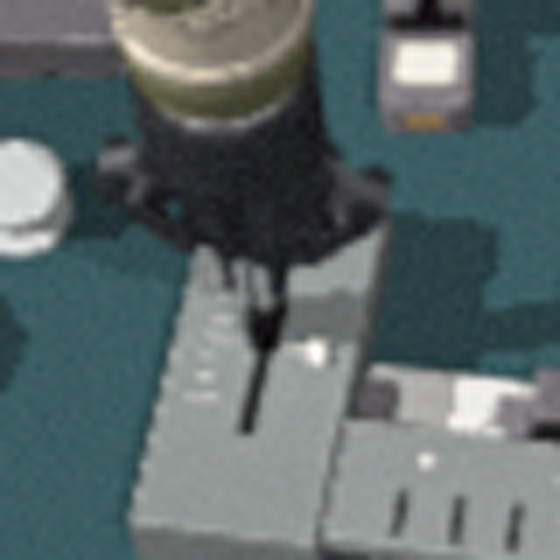

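```bash
python3 - <<'E'
from h import *
s=read_camera('scene'); t=read_camera('top')
print('bot front',at_z(s,(268,240.4),.04),'top back',at_z(s,(268,229),.068), 'back bottom if', at_z(s,(268,229),.04))
for v in (243,262,275,308): print(v,at_z(t,(383.6,v/5.5+105),.068)*1000,at_z(t,(383.6,v/5.5+105),.04)*1000)
im=s['color'][225:246,262:275].sum(-1)//3; print(im)
E
```

```text
bot front [ 0.66267873 -0.10729406  0.04      ] top back [ 0.63768744 -0.10895461  0.068     ] back bottom if [ 0.62141542 -0.11391258  0.04      ]
243 [ 659.30838301 -111.05079479   68.        ] [ 667.93464713 -115.74517146   40.        ]
262 [ 650.00554871 -111.00785616   68.        ] [ 658.34957839 -115.70093013   40.        ]
275 [ 643.65743765 -110.97855549   68.        ] [ 651.8088749  -115.67074053   40.        ]
308 [ 627.60464975 -110.90446143   68.        ] [ 635.26906881 -115.59439856   40.        ]
[[ 32  31  25  31  39  37  34  28  35  28  30  34  36]
 [ 38  40  51  40  35  35  34  24  34  33  40  31  31]
 [ 48  79 107  80  57  47  36  32  26  45  57  57  47]
 [ 57  95 116  92 124 108  56  29  25  87 129 141 137]
 [ 71  83 123  95 126 137  76  29  37 127 159 158 157]
 [ 75  76 124  97 121 141  95  36  50 136 161 158 158]
 [106  94 126 100 109 136 104  43  54 133 156 157 159]
 [153 131 137 111  94 133 119  64  57 109 124 121 126]
 [145 139 137  95  78 114 112  61  45  93 110 108 106]
 [150 139 121  76  45  67  65  34  33  90 110 109 106]
 [176 151 120  68  26  32  27  15  52  97 110 107 108]
 [162 142 116  68  18  22  20  16  67  99 109 109 106]
 [158 152 137  84  26  15  18  27  83 110 107 104 109]
 [173 163 157 106  37   8  15  39 103 117 113 117 165]
 [165 164 157 123  59  22  21  61 142 167 182 198 234]
 [153 157 160 152 103  39  72 125 161 167 176 198 240]
 [154 154 159 161 106  43 100 149 161 158 159 179 212]
 [155 154 160 148  90  47 126 156 157 156 154 161 170]
 [154 157 157 130  68  56 134 159 158 158 156 152 152]
 [155 156 156 114  49  71 140 161 158 156 160 155 156]
 [152 158 153 105  40 101 147 159 157 156 155 155 155]]
```

Emit:
jog_arm([
  {"fingers": 1, "slide": [0, 0, -40], "angular": [0, 0, 0]},
  {"fingers": 1, "slide": [0, 0, -60], "angular": [0, 0, 0]},
  {"fingers": 1, "slide": [0, 0, -60], "angular": [0, 0, 0]},
  {"fingers": 1, "slide": [0, 0, -60], "angular": [0, 0, 0]},
  {"fingers": 1, "slide": [0, 0, -60], "angular": [0, 0, 0]},
  {"fingers": 1, "slide": [0, 0, -60], "angular": [0, 0, 0]},
])

```text
clock: 4.98
tcp_pos: [0.6455, -0.1137, 0.1205]
orientation: [-0.0, 1.0, -0.021, -0.001]
wrist_force: [-1.1, 0.7, -0.3]
finger_gap: 0.0004
grip_force: 0.0
```

```bash
python3 - <<'E'
from h import *
for i in range(3):
    s=read_camera('scene'); g=get_state(); print(g['tcp_pos'],g['wrist_force'],g['clock'])
save('f3.png',cv2.resize(s['color'][190:270,230:310],None,fx=7,fy=7,interpolation=cv2.INTER_CUBIC))
print(proj(s,g['tcp_pos'])-[230,190],proj(s,g['tcp_pos']-[0,0,.011])-[230,190])
im=s['color'][225:246,262:275].sum(-1)//3; print(im)
E
```

```text
[ 0.64552743 -0.11369129  0.12038389] [-0.6749807   0.55484616  0.90474889] 5.0333
[ 0.6456205  -0.11370527  0.12045624] [-0.1674041   0.46036162  0.63165768] 5.0833
[ 0.64572887 -0.11379166  0.12060496] [-0.19670677 -0.75928678 -0.09691099] 5.1333
[34.53812293 32.19151805] [34.8639145  34.09957882]
[[148 159 167 158 151 153 154 138  82  36 125 153 154]
 [151 154 153 153 156 158 156 117  60  57 133 155 155]
 [169 177 169 161 156 158 154 107  49  92 143 152 153]
 [161 163 163 160 154 156 156 106  46 105 146 155 155]
 [172 169 162 153 124  95  98  63  40 125 154 156 154]
 [159 172 159 131  82  34  26  20  53 133 160 157 155]
 [152 157 149 116  88  61  56  42  64 137 158 156 159]
 [185 163 141 122 116 150 177 139  85 109 127 126 124]
 [168 163 145  97  72  98 120  92  52  94 105 111 109]
 [156 146 126  75  31  36  39  22  29  90 110 107 105]
 [173 150 118  66  31  22  22  18  45  96 111 108 108]
 [164 147 117  67  28  25  22  24  69 100 108 107 107]
 [156 152 138  81  29  13   8  24  83 111 107 104 105]
 [176 166 159 106  33  11  12  32 107 120 111 116 164]
 [162 163 160 121  57  19  19  61 146 165 185 202 238]
 [153 153 158 155 104  43  67 127 160 169 175 199 240]
 [153 156 164 162 106  44 101 150 159 158 158 180 213]
 [153 153 157 147  89  46 127 160 159 156 154 163 169]
 [154 156 161 129  68  55 130 160 156 156 155 157 156]
 [155 155 157 112  53  72 137 158 159 159 155 154 154]
 [155 154 158 101  40 101 146 161 161 157 156 156 155]]
```

View pics/f3.png

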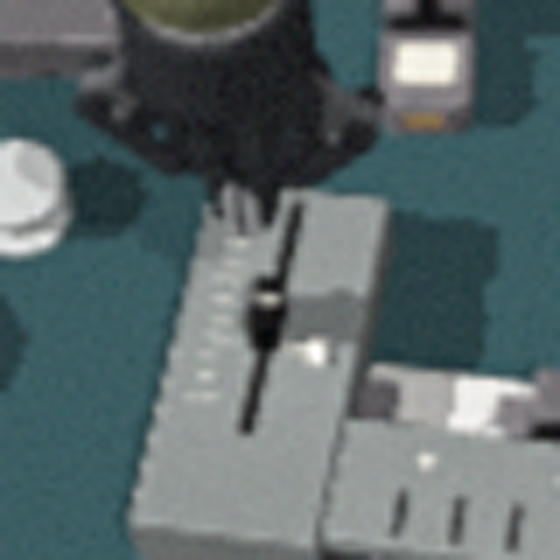

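```bash
python3 - <<'E'
from h import *
s=read_camera('scene'); t=read_camera('top')
u=lambda a,b:((a+.5)/5.5-.5+260,(b+.5)/5.5-.5+105)
f=lambda c:[np.round(x*1000,1) for x in tri(t,u(*c[0]),s,c[1])]
# fader line ; preset ; panel corners are from f3/f1 crops
v=lambda a,b:((a+.5)/7-.5+230,(b+.5)/7-.5+190)
for n,c in dict(line=((683,268),v(267,300)),preset=((625,259),v(318,350)),slot_near=((668,418),v(297,207)),slot_far=((677,180),v(247,432)),dot4=((510,146),v(428,459))).items(): print(n,f(c))
print(tri(t,u(683,268),s,v(267,300)))
E
python3 to.py 650 -110 58 -2.1
```

```text
line [array([ 648.7, -110. ,   65.9]), np.float64(3.5)]
preset [array([659.3, -86.4,  43.3]), np.float64(2.1)]
slot_near [array([ 582.1, -108. ,   38.3]), np.float64(1.7)]
slot_far [array([ 701.2, -112.3,   39.2]), np.float64(2.5)]
dot4 [array([712.5, -29.5,  51. ]), np.float64(2.2)]
(array([ 0.64869643, -0.11001959,  0.06591745]), np.float64(0.0035079709458398535))
now [ 646.06 -113.87  121.1 ] yaw -2.3588527329559636 tilt [-0.  0. -1.] F [-0.32  0.12  0.47] gap -0.00018249244781309195 grip 0.0 t 5.2333 j6 2.8860834577524273
slide [ 3.86 -4.01 63.09] ang [-0.02  0.08 -0.26]
```

Emit:
jog_arm([
  {"fingers": 0.5, "slide": [4, -4, 0], "angular": [0, 0, 0]},
  {"fingers": 0.5, "slide": [4, -4, 0], "angular": [0, 0, 0]},
  {"fingers": 0.5, "slide": [4, -4, 0], "angular": [0, 0, 0]},
  {"fingers": 0.5, "slide": [4, -4, 25], "angular": [0, 0, 0]},
  {"fingers": 0.5, "slide": [4, -4, 45], "angular": [0, 0, 0]},
  {"fingers": 0.5, "slide": [4, -4, 63], "angular": [0, 0, 0]},
  {"fingers": 0.5, "slide": [4, -4, 63], "angular": [0, 0, 0]},
  {"fingers": 0.5, "slide": [4, -4, 63], "angular": [0, 0, 0]},
  {"fingers": 0.5, "slide": [4, -4, 63], "angular": [0, 0, 0]},
  {"fingers": 0.5, "slide": [4, -4, 63], "angular": [0, 0, 0]},
])

```text
clock: 6.07
tcp_pos: [0.6519, -0.1105, 0.0608]
orientation: [0.0, 1.0, -0.021, 0.001]
wrist_force: [-0.4, -0.0, -0.2]
finger_gap: 0.0427
grip_force: 0.0
```

```bash
python3 to.py 650 -110 57 -2.1; python3 - <<'E'
from h import *
s=read_camera('scene')
save('f4.png',cv2.resize(s['color'][190:270,230:310],None,fx=7,fy=7,interpolation=cv2.INTER_CUBIC))
E
```

```text
now [ 651.87 -110.51   60.75] yaw -2.3565195423572525 tilt [ 0. -0. -1.] F [-0.37 -0.05 -0.23] gap 0.04267216865036788 grip 0.0 t 6.0667 j6 2.8935407704772382
slide [-1.9  -0.44  3.75] ang [ 0.04 -0.15 -0.26]
```

View pics/f4.png

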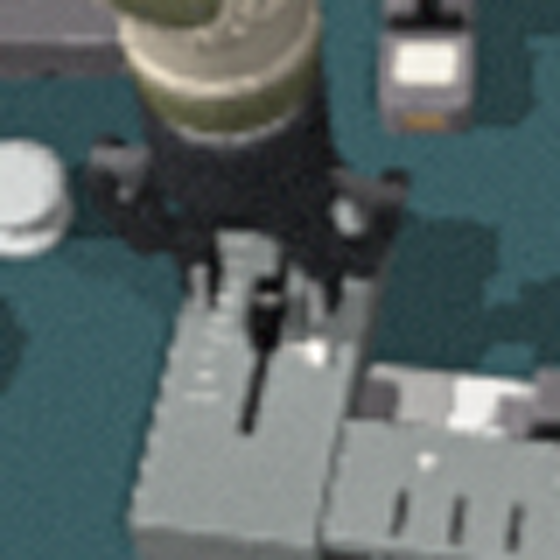

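The fingers, with tips at crop (205,300) and (335,300), straddle the slider at (267,310). Closing.

Emit:
jog_arm([
  {"fingers": 1, "slide": [-2, 0, 3], "angular": [0, 0, 0]},
  {"fingers": 1, "slide": [-2, 0, 3], "angular": [0, 0, 0]},
  {"fingers": 1, "slide": [-2, 0, 3], "angular": [0, 0, 0]},
  {"fingers": 1, "slide": [-2, 0, 3], "angular": [0, 0, 0]},
  {"fingers": 1, "slide": [-2, 0, 3], "angular": [0, 0, 0]},
  {"fingers": 1, "slide": [-2, 0, 3], "angular": [0, 0, 0]},
  {"fingers": 1, "slide": [-2, 0, 3], "angular": [0, 0, 0]},
  {"fingers": 1, "slide": [-2, 0, 3], "angular": [0, 0, 0]},
])

```text
clock: 6.78
tcp_pos: [0.6487, -0.1125, 0.0567]
orientation: [0.002, 1.0, -0.021, 0.0]
wrist_force: [-1.5, -6.2, 1.4]
finger_gap: 0.0124
grip_force: 24.4
```

```bash
python3 to.py 600 -110 57 -2.1
```

```text
now [ 648.71 -112.48   56.7 ] yaw -2.4539052844858675 tilt [ 0. -0. -1.] F [-1.52 -6.24  1.44] gap 0.012401404343425317 grip 24.373060762882233 t 6.7833 j6 2.89279718163322
slide [-48.77  -0.39  -0.33] ang [ 0.24 -0.03 -0.35]
```

Emit:
jog_arm([
  {"fingers": 1, "slide": [-10, 1, 0], "angular": [0, 0, 0]},
  {"fingers": 1, "slide": [-20, 1, 0], "angular": [0, 0, 0]},
  {"fingers": 1, "slide": [-30, 1, 0], "angular": [0, 0, 0]},
  {"fingers": 1, "slide": [-38, 1, 0], "angular": [0, 0, 0]},
  {"fingers": 1, "slide": [-44, 1, 0], "angular": [0, 0, 0]},
  {"fingers": 1, "slide": [-48, 1, 0], "angular": [0, 0, 0]},
  {"fingers": 1, "slide": [-50, 1, 0], "angular": [0, 0, 0]},
  {"fingers": 1, "slide": [-52, 1, 0], "angular": [0, 0, 0]},
  {"fingers": 1, "slide": [-52, 1, 0], "angular": [0, 0, 0]},
  {"fingers": 1, "slide": [-52, 1, 0], "angular": [0, 0, 0]},
])

```text
clock: 7.62
tcp_pos: [0.597, -0.1104, 0.0567]
orientation: [0.001, 1.0, -0.021, 0.001]
wrist_force: [0.2, -5.4, 1.5]
finger_gap: 0.0122
grip_force: 24.8
```

```bash
python3 to.py 600 -110 57 -2.1
```

```text
now [ 596.98 -110.39   56.69] yaw -2.410381264072889 tilt [ 0. -0. -1.] F [ 0.21 -5.39  1.53] gap 0.012241506736485863 grip 24.840122759342194 t 7.6167 j6 2.869847796844461
slide [ 3.   -0.52 -0.31] ang [ 0.16 -0.07 -0.31]
```

Emit:
jog_arm([
  {"fingers": 1, "slide": [-2, 1, 0], "angular": [0, 0, 0]},
  {"fingers": 1, "slide": [-4, 1, 0], "angular": [0, 0, 0]},
  {"fingers": 1, "slide": [-5, 1, 0], "angular": [0, 0, 0]},
  {"fingers": 1, "slide": [-5, 1, 0], "angular": [0, 0, 0]},
  {"fingers": 1, "slide": [-5, 1, 0], "angular": [0, 0, 0]},
])

```text
clock: 8.03
tcp_pos: [0.5959, -0.1104, 0.0568]
orientation: [0.0, 1.0, -0.02, 0.004]
wrist_force: [10.5, -3.3, -5.5]
finger_gap: 0.0124
grip_force: 24.6
```

Emit:
jog_arm([
  {"fingers": 1, "slide": [-2, 0, 0], "angular": [0, 0, 0]},
  {"fingers": 1, "slide": [-4, 0, 0], "angular": [0, 0, 0]},
  {"fingers": 1, "slide": [-4, 0, 0], "angular": [0, 0, 0]},
  {"fingers": 1, "slide": [-4, 0, 0], "angular": [0, 0, 0]},
])

```text
clock: 8.37
tcp_pos: [0.5956, -0.1105, 0.057]
orientation: [0.0, 1.0, -0.02, 0.007]
wrist_force: [19.9, -2.1, -13.9]
finger_gap: 0.0125
grip_force: 24.9
```

Emit:
jog_arm([
  {"fingers": 1, "slide": [8, -1, 0], "angular": [0, 0, 0]},
  {"fingers": 1, "slide": [8, -1, 0], "angular": [0, 0, 0]},
  {"fingers": 0.5, "slide": [8, -1, 0], "angular": [0, 0, 0]},
  {"fingers": 0.5, "slide": [8, -1, 0], "angular": [0, 0, 0]},
  {"fingers": 0.5, "slide": [8, -1, 0], "angular": [0, 0, 0]},
  {"fingers": 0.5, "slide": [8, -1, -40], "angular": [0, 0, 0]},
  {"fingers": 0.5, "slide": [8, -1, -80], "angular": [0, 0, 0]},
  {"fingers": 0.5, "slide": [8, -1, -110], "angular": [0, 0, 0]},
  {"fingers": 0.5, "slide": [8, -1, -110], "angular": [0, 0, 0]},
  {"fingers": 0.5, "slide": [8, -1, -110], "angular": [0, 0, 0]},
])

```text
clock: 9.2
tcp_pos: [0.5968, -0.1089, 0.1685]
orientation: [0.0, 1.0, -0.02, 0.002]
wrist_force: [0.1, -0.1, -1.0]
finger_gap: 0.0427
grip_force: 0.0
```

```bash
python3 - <<'E'
from h import *
a=np.radians(-2.2);Rm=np.array([[np.cos(a),-np.sin(a)],[np.sin(a),np.cos(a)]])
for y in (93,31,-31,-93): print(y,Rm@[-26,y]+[697,63.2],Rm@[-96,y]+[697,63.2])
s=read_camera('scene'); g=get_state(); print(g['tcp_pos'])
u=lambda c:tip_of(c,s)[:3]
print(u('fader_top'),proj(s,[.5958,-.110,.068])); print(s['color'][212:232,266:280].sum(-1)//3)
E
python3 to.py 670 33 166 177.8
```

```text
93 [674.58923042 157.12953426] [604.64082627 159.8166809 ]
31 [672.20918626  95.17523345] [602.26078211  97.86238008]
-31 [669.82914209  33.22093263] [599.88073794  35.90807926]
-93 [667.44909793 -28.73336819] [597.50069378 -26.04622155]
[ 0.59559434 -0.10854141  0.16643847]
[{'point': [205.9, 214.3], 'p': 0.6}, {'point': [268.7, 219.8], 'p': 0.39}, {'point': [352.1, 263.7], 'p': 0.25}] [269.76265514 217.71399582]
[[ 83  83  83  85  84  85  85  85  83  84  83  82  83  87]
 [ 82  84  82  84  81  84  84  89  85  85  85  81  90  84]
 [ 81  82  84  85  82  85  85  86  83  84  85  83  84  83]
 [ 85  87  81  74  66  67  71  78  86  85  80  84  82  84]
 [130 117 107  69  36  31  41  50  79  84  84  81  81  80]
 [155 137 116  84  46  47  41  66 114 122 113  99  87  82]
 [152 143 152 173 157 153 122  83 134 151 150 145 139 118]
 [151 141 120 121 105 105  88  57 108 126 123 123 125 115]
 [156 141  93  46  30  39  29  32  91 112 105 106 107 111]
 [156 141  92  34  29  21  17  35  91 108 105 106 107 105]
 [167 145  90  30  21  24   5  51  93 108 108 106 105 106]
 [157 143  91  35  27  22  20  69 102 108 110 109 110 105]
 [157 143 100  47   8  14  28  84 107 107 103 102 107 108]
 [154 152 112  55  17  26  41  89 109 110 110 108 132 140]
 [156 156 150  99  37  56 120 145 146 144 140 144 150 156]
 [155 156 159 110  50  92 145 159 154 154 156 155 153 154]
 [156 153 156 101  44 104 151 157 158 154 156 153 158 152]
 [156 157 143  86  39 128 154 155 152 153 155 156 154 152]
 [156 158 131  65  51 134 158 159 157 153 152 153 155 155]
 [157 162 114  51  74 136 158 155 156 159 153 156 156 153]]
now [ 594.88 -108.38  165.18] yaw -2.3423609653123787 tilt [-0.  0. -1.] F [-0.34  0.56 -0.8 ] gap 0.042537493626161355 grip 0.0 t 9.3 j6 2.8694383350265302
slide [  69.28 -144.33   -0.82] ang [  0.13   0.06 179.86]
```

Emit:
jog_arm([
  {"slide": [69, -144, 0], "angular": [0, 0, -70]},
  {"slide": [69, -144, 0], "angular": [0, 0, -70]},
  {"slide": [69, -144, 0], "angular": [0, 0, -70]},
  {"slide": [69, -144, 0], "angular": [0, 0, -70]},
  {"slide": [69, -144, 0], "angular": [0, 0, -70]},
  {"slide": [69, -144, 0], "angular": [0, 0, -70]},
  {"slide": [69, -144, 0], "angular": [0, 0, -70]},
  {"slide": [69, -144, 0], "angular": [0, 0, -70]},
  {"slide": [69, -144, 0], "angular": [0, 0, -70]},
  {"slide": [69, -144, 0], "angular": [0, 0, -70]},
])

```text
schema error: expected keys fingers, slide, angular
```

Emit:
jog_arm([
  {"angular": [0, 0, -70]},
  {"angular": [0, 0, -70]},
  {"angular": [0, 0, -70]},
  {"angular": [0, 0, -70]},
  {"angular": [0, 0, -70]},
  {"angular": [0, 0, -70]},
  {"angular": [0, 0, -70]},
  {"angular": [0, 0, -70]},
  {"angular": [0, 0, -70]},
  {"angular": [0, 0, -70]},
])

```text
schema error: expected keys fingers, slide, angular
```

Emit:
jog_arm([
  {"angular": [0, 0, -40]},
  {"angular": [0, 0, -40]},
  {"angular": [0, 0, -40]},
  {"angular": [0, 0, -40]},
  {"angular": [0, 0, -40]},
  {"angular": [0, 0, -40]},
  {"angular": [0, 0, -40]},
  {"angular": [0, 0, -40]},
])

```text
schema error: expected keys fingers, slide, angular
```

```bash
python3 to.py 669.8 33.2 100 177.8 669.8 33.2 50 177.8; python3 -c "
from fit import *
t=read_camera('top')
for o in packs(t): print(*o)"
```

```text
now [ 594.88 -108.38  165.18] yaw -2.3423609653123787 tilt [-0.  0. -1.] F [-0.34  0.56 -0.8 ] gap 0.042537493626161355 grip 0.0 t 9.3 j6 2.8694383350265302
slide [  69.17 -144.48   65.18] ang [  0.13   0.06 179.86]
slide [  69.24 -144.44  115.18] ang [  0.13   0.06 179.86]
[322.2 140.6  89.   43.8  65.3] 0 [331.3 155.3]
[448.1  53.4  86.3  45.7 -30.9] [433.4  61.2] [463.   44.9]
[467.3 182.2  85.9  48.4 -40.9] [453.5 190.2] [475.3 172.7]
[471.1 269.   89.2  48.5  21.4] [457.2 255. ] 0
```

Emit:
jog_arm([
  {"fingers": 0.5, "slide": [69, -144, 0], "angular": [0, 0, -70]},
  {"fingers": 0.5, "slide": [69, -144, 0], "angular": [0, 0, -70]},
  {"fingers": 0.5, "slide": [69, -144, 0], "angular": [0, 0, -70]},
  {"fingers": 0.5, "slide": [69, -144, 0], "angular": [0, 0, -70]},
  {"fingers": 0.5, "slide": [69, -144, 0], "angular": [0, 0, -70]},
  {"fingers": 0.5, "slide": [69, -144, 0], "angular": [0, 0, -70]},
  {"fingers": 0.5, "slide": [69, -144, 0], "angular": [0, 0, -70]},
  {"fingers": 0.5, "slide": [69, -144, 0], "angular": [0, 0, -70]},
  {"fingers": 0.5, "slide": [69, -144, 0], "angular": [0, 0, -70]},
  {"fingers": 0.5, "slide": [69, -144, 0], "angular": [0, 0, -70]},
])

```text
clock: 10.18
tcp_pos: [0.6692, 0.0325, 0.1635]
orientation: [-0.001, 0.829, 0.559, -0.002]
wrist_force: [-0.3, -0.1, 0.7]
finger_gap: 0.0429
grip_force: 0.0
```

Emit:
jog_arm([
  {"fingers": 0.5, "slide": [0, 0, 0], "angular": [0, 0, -70]},
  {"fingers": 0.5, "slide": [0, 0, 0], "angular": [0, 0, -70]},
  {"fingers": 0.5, "slide": [0, 0, 0], "angular": [0, 0, -70]},
  {"fingers": 0.5, "slide": [0, 0, 0], "angular": [0, 0, -70]},
  {"fingers": 0.5, "slide": [0, 0, 0], "angular": [0, 0, -70]},
  {"fingers": 0.5, "slide": [0, 0, 0], "angular": [0, 0, -70]},
  {"fingers": 0.5, "slide": [0, 0, 0], "angular": [0, 0, -70]},
  {"fingers": 0.5, "slide": [0, 0, 0], "angular": [0, 0, -70]},
  {"fingers": 0.5, "slide": [0, 0, 0], "angular": [0, 0, -70]},
  {"fingers": 0.5, "slide": [0, 0, 0], "angular": [0, 0, -70]},
])

```text
clock: 11.02
tcp_pos: [0.6692, 0.0323, 0.1635]
orientation: [-0.002, 0.358, 0.934, -0.001]
wrist_force: [0.5, 0.4, -0.5]
finger_gap: 0.0423
grip_force: 0.0
```

Emit:
jog_arm([
  {"fingers": 0.5, "slide": [0, 0, 0], "angular": [0, 0, -40]},
  {"fingers": 0.5, "slide": [0, 0, 0], "angular": [0, 0, -40]},
  {"fingers": 0.5, "slide": [0, 0, 0], "angular": [0, 0, -40]},
  {"fingers": 0.5, "slide": [0, 0, 0], "angular": [0, 0, -40]},
  {"fingers": 0.5, "slide": [0, 0, 0], "angular": [0, 0, -40]},
  {"fingers": 0.5, "slide": [0, 0, 0], "angular": [0, 0, -40]},
  {"fingers": 0.5, "slide": [0, 0, 0], "angular": [0, 0, -40]},
  {"fingers": 0.5, "slide": [0, 0, 0], "angular": [0, 0, -40]},
])

```text
clock: 11.68
tcp_pos: [0.6696, 0.0323, 0.1642]
orientation: [-0.002, 0.022, 1.0, 0.0]
wrist_force: [-0.0, 0.4, -0.8]
finger_gap: 0.0425
grip_force: 0.0
```

```bash
python3 to.py 669.8 33.2 100 177.8 669.8 33.2 50 177.8
```

```text
now [669.55  32.28 164.15] yaw 177.51579986318222 tilt [-0.  0. -1.] F [-0.02  0.4  -0.79] gap 0.04251063097588876 grip 0.0 t 11.6833 j6 -0.028107104407413687
slide [-0.41  0.92 64.15] ang [ 0.01 -0.18 -0.28]
slide [ -0.57   0.92 114.15] ang [ 0.01 -0.18 -0.28]
```

Emit:
jog_arm([
  {"fingers": 0.5, "slide": [0, 1, 40], "angular": [0, 0, 0]},
  {"fingers": 0.5, "slide": [0, 1, 75], "angular": [0, 0, 0]},
  {"fingers": 0.5, "slide": [0, 1, 100], "angular": [0, 0, 0]},
  {"fingers": 0.5, "slide": [0, 1, 116], "angular": [0, 0, 0]},
  {"fingers": 0.5, "slide": [0, 1, 116], "angular": [0, 0, 0]},
  {"fingers": 0.5, "slide": [0, 1, 116], "angular": [0, 0, 0]},
  {"fingers": 0.5, "slide": [0, 1, 116], "angular": [0, 0, 0]},
  {"fingers": 0.5, "slide": [0, 1, 116], "angular": [0, 0, 0]},
])

```text
clock: 12.35
tcp_pos: [0.672, 0.033, 0.0519]
orientation: [0.002, 0.021, 1.0, -0.0]
wrist_force: [0.4, 0.0, 0.0]
finger_gap: 0.0427
grip_force: 0.0
```

Emit:
jog_arm([
  {"fingers": 1, "slide": [0, 0, 0], "angular": [0, 0, 0]},
  {"fingers": 1, "slide": [0, 0, 0], "angular": [0, 0, 0]},
  {"fingers": 1, "slide": [0, 0, 0], "angular": [0, 0, 0]},
  {"fingers": 1, "slide": [0, 0, 0], "angular": [0, 0, 0]},
  {"fingers": 1, "slide": [0, 0, 0], "angular": [0, 0, 0]},
  {"fingers": 1, "slide": [0, 0, 0], "angular": [0, 0, 0]},
  {"fingers": 1, "slide": [0, 0, 0], "angular": [0, 0, 0]},
  {"fingers": 1, "slide": [0, 0, 0], "angular": [0, 0, 0]},
], squeeze=40)

```text
clock: 13.02
tcp_pos: [0.6705, 0.0331, 0.0499]
orientation: [-0.0, 0.021, 1.0, -0.0]
wrist_force: [-0.4, 0.3, -0.5]
finger_gap: -0.0001
grip_force: 0.0
```

```bash
python3 to.py 600 35.9 50 177.8; python3 -c "
from workcell import *
print(get_state()['ft_torque'])"
```

```text
now [670.55  33.14  49.91] yaw 177.64242041996891 tilt [-0. -0. -1.] F [-0.42  0.3  -0.5 ] gap -0.00013672298130108128 grip 0.0 t 13.0167 j6 -0.028859072114138424
slide [70.6  -0.14 -0.08] ang [-0.01 -0.01 -0.16]
[-0.0006636   0.00572887 -0.00247443]
```

```bash
python3 - <<'E'
from h import *
s=read_camera('scene');t=read_camera('top'); g=get_state()
u=lambda a,b:((a+.5)/5.5-.5+260,(b+.5)/5.5-.5+105)
for v in (195,230,263): print(at_z(t,u(377,v),.06)*1000,at_z(t,u(377,v),.045)*1000)
c=s['color'][215:295,270:380]
save('g1.png',cv2.resize(c,None,fx=7,fy=7,interpolation=cv2.INTER_CUBIC))
p=lambda X:(proj(s,X)-[270,215])*7
print(p(g['tcp_pos']),p(g['tcp_pos']-[0,0,.011]),p([.67,.0332,.06]))
E
```

```text
[683.33054233  33.63887452  60.        ] [688.29911402  33.47704354  45.        ]
[665.93923578  33.2910984   60.        ] [670.62757928  33.12366366  45.        ]
[649.63478039  32.96505617  60.        ] [654.06040824  32.79236788  45.        ]
[294.84372845 210.11067352] [294.72705958 221.96252169] [295.22889548 198.01914713]
```

View pics/g1.png

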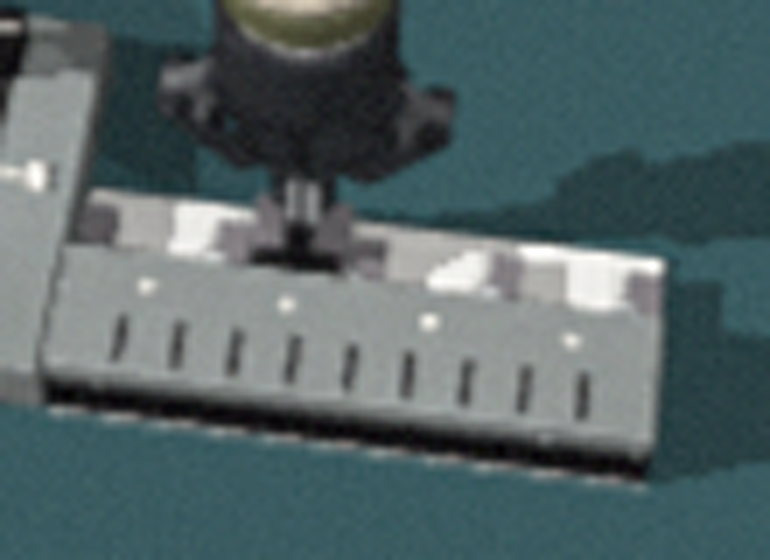

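Emit:
jog_arm([
  {"fingers": 0.5, "slide": [0, 0, -15], "angular": [0, 0, 0]},
  {"fingers": 0.5, "slide": [0, 0, -15], "angular": [0, 0, 0]},
  {"fingers": 0.5, "slide": [0, 0, -15], "angular": [0, 0, 0]},
  {"fingers": 0.5, "slide": [0, 0, -15], "angular": [0, 0, 0]},
  {"fingers": 0.5, "slide": [0, 0, 6], "angular": [0, 0, 0]},
  {"fingers": 0.5, "slide": [0, 0, 6], "angular": [0, 0, 0]},
  {"fingers": 0.5, "slide": [0, 0, 6], "angular": [0, 0, 0]},
  {"fingers": 0.5, "slide": [0, 0, 6], "angular": [0, 0, 0]},
  {"fingers": 0.5, "slide": [0, 0, 6], "angular": [0, 0, 0]},
  {"fingers": 0.5, "slide": [0, 0, 6], "angular": [0, 0, 0]},
])

```text
clock: 13.95
tcp_pos: [0.6711, 0.0331, 0.0447]
orientation: [0.001, 0.021, 1.0, -0.0]
wrist_force: [-0.4, 0.2, -0.3]
finger_gap: 0.0424
grip_force: 0.0
```

Emit:
jog_arm([
  {"fingers": 1, "slide": [0, 0, 0], "angular": [0, 0, 0]},
  {"fingers": 1, "slide": [0, 0, 0], "angular": [0, 0, 0]},
  {"fingers": 1, "slide": [0, 0, 0], "angular": [0, 0, 0]},
  {"fingers": 1, "slide": [0, 0, 0], "angular": [0, 0, 0]},
  {"fingers": 1, "slide": [0, 0, 0], "angular": [0, 0, 0]},
  {"fingers": 1, "slide": [0, 0, 0], "angular": [0, 0, 0]},
  {"fingers": 1, "slide": [0, 0, 0], "angular": [0, 0, 0]},
], squeeze=40)

```text
clock: 14.53
tcp_pos: [0.6708, 0.0327, 0.0445]
orientation: [0.0, 0.021, 1.0, -0.0]
wrist_force: [-1.0, -2.8, 5.1]
finger_gap: 0.0106
grip_force: 41.3
```

Emit:
jog_arm([
  {"fingers": 1, "slide": [4, 0, -1], "angular": [0, 0, 0]},
  {"fingers": 1, "slide": [8, 0, -1], "angular": [0, 0, 0]},
  {"fingers": 1, "slide": [14, 0, -1], "angular": [0, 0, 0]},
  {"fingers": 1, "slide": [22, 0, -1], "angular": [0, 0, 0]},
  {"fingers": 1, "slide": [32, 0, -1], "angular": [0, 0, 0]},
  {"fingers": 1, "slide": [44, 0, -1], "angular": [0, 0, 0]},
  {"fingers": 1, "slide": [56, 0, -1], "angular": [0, 0, 0]},
  {"fingers": 1, "slide": [68, 0, -1], "angular": [0, 0, 0]},
  {"fingers": 1, "slide": [80, 0, -1], "angular": [0, 0, 0]},
  {"fingers": 1, "slide": [80, 0, -1], "angular": [0, 0, 0]},
], squeeze=60)

```text
clock: 15.37
tcp_pos: [0.5873, 0.0373, 0.0442]
orientation: [-0.002, 0.02, 1.0, 0.001]
wrist_force: [-1.5, -0.6, 0.1]
finger_gap: 0.0097
grip_force: 59.6
```

```bash
python3 to.py 427 -255 150 180; python3 - <<'E'
from h import *
s=read_camera('scene');t=read_camera('top')
save('g2.png',np.hstack([cv2.resize(s['color'][140:290,170:400],None,fx=2.2,fy=2.2,interpolation=cv2.INTER_CUBIC)]))
im=t['color'][200:300,395:510]; 
save('tr.png',cv2.resize(im,None,fx=5,fy=5,interpolation=cv2.INTER_CUBIC))
print(proj(t,[.427,-.30,0]),[ (x['point'],x['p']) for x in look_for('tray',t)+look_for('tray',s)])
E
```

```text
now [587.27  37.29  44.2 ] yaw 177.67309354837386 tilt [-0.  0. -1.] F [-1.45 -0.58  0.1 ] gap 0.009667444970814995 grip 59.631974855437875 t 15.3667 j6 -0.03278951017995906
slide [ 148.7  -298.46 -105.48] ang [ 0.06 -0.23 -2.33]
[450.26391538 241.81314421] [([453.8, 242.4], 0.72), ([225.6, 181.8], 0.59)]
```

Emit:
jog_arm([
  {"fingers": 1, "slide": [0, 0, -40], "angular": [0, 0, 0]},
  {"fingers": 1, "slide": [0, 0, -80], "angular": [0, 0, 0]},
  {"fingers": 1, "slide": [20, -20, -95], "angular": [0, 0, 0]},
  {"fingers": 1, "slide": [35, -60, -95], "angular": [0, 0, 0]},
  {"fingers": 1, "slide": [50, -100, -95], "angular": [0, 0, 0]},
  {"fingers": 1, "slide": [70, -140, -95], "angular": [0, 0, 0]},
  {"fingers": 1, "slide": [90, -175, -95], "angular": [0, 0, 0]},
  {"fingers": 1, "slide": [110, -210, -95], "angular": [0, 0, 0]},
  {"fingers": 1, "slide": [130, -245, -95], "angular": [0, 0, 0]},
  {"fingers": 1, "slide": [140, -270, -95], "angular": [0, 0, 0]},
])

```text
clock: 16.4
tcp_pos: [0.4379, -0.2301, 0.1399]
orientation: [-0.0, 0.022, 1.0, -0.0]
wrist_force: [0.4, 0.5, -2.6]
finger_gap: 0.0099
grip_force: 59.4
```

```bash
python3 to.py 405 -302 100 177.7 405 -302 44 177.7; python3 - <<'E'
from h import *
s=read_camera('scene')
p=proj(s,[.427,-.30,.05]);print(p)
save('g3.png',cv2.resize(s['color'][110:220,180:330],None,fx=5,fy=5,interpolation=cv2.INTER_CUBIC))
E
```

```text
now [ 437.87 -230.07  139.93] yaw 177.53472529759145 tilt [-0. -0. -1.] F [ 0.42  0.46 -2.65] gap 0.009895320574285084 grip 59.37810497358441 t 16.4 j6 -0.6026437352237082
slide [ 29.72 -73.26  40.  ] ang [-0.04 -0.04 -0.17]
slide [ 29.69 -73.22  96.  ] ang [-0.04 -0.04 -0.17]
[223.62894537 174.97769248]
```

View pics/g3.png

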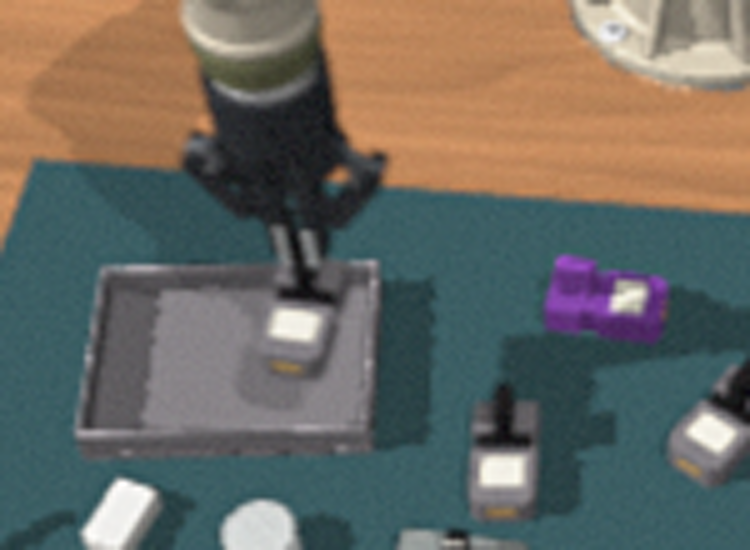

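The charged pack is held over the tray (pack at crop (295,330), tray centre about (235,360)). I'll lower and release it.

Emit:
jog_arm([
  {"fingers": 1, "slide": [15, -40, 0], "angular": [0, 0, 0]},
  {"fingers": 1, "slide": [30, -73, 0], "angular": [0, 0, 0]},
  {"fingers": 1, "slide": [30, -73, 10], "angular": [0, 0, 0]},
  {"fingers": 1, "slide": [30, -73, 45], "angular": [0, 0, 0]},
  {"fingers": 1, "slide": [30, -73, 75], "angular": [0, 0, 0]},
  {"fingers": 1, "slide": [30, -73, 88], "angular": [0, 0, 0]},
  {"fingers": 1, "slide": [30, -73, 94], "angular": [0, 0, 0]},
  {"fingers": 1, "slide": [30, -73, 96], "angular": [0, 0, 0]},
  {"fingers": 1, "slide": [30, -73, 97], "angular": [0, 0, 0]},
  {"fingers": 1, "slide": [30, -73, 97], "angular": [0, 0, 0]},
])

```text
clock: 17.28
tcp_pos: [0.4077, -0.3, 0.0439]
orientation: [0.001, 0.02, 1.0, -0.001]
wrist_force: [-0.1, 0.1, -1.8]
finger_gap: 0.0094
grip_force: 59.5
```

Emit:
jog_arm([
  {"fingers": 0.5, "slide": [0, 0, 0], "angular": [0, 0, 0]},
  {"fingers": 0.5, "slide": [0, 0, 0], "angular": [0, 0, 0]},
  {"fingers": 0.5, "slide": [0, 0, 0], "angular": [0, 0, 0]},
  {"fingers": 0.5, "slide": [0, 0, -40], "angular": [0, 0, 0]},
  {"fingers": 0.5, "slide": [0, 0, -80], "angular": [0, 0, 0]},
  {"fingers": 0.5, "slide": [0, 0, -100], "angular": [0, 0, 0]},
  {"fingers": 0.5, "slide": [0, 0, -100], "angular": [0, 0, 0]},
])

```text
clock: 17.87
tcp_pos: [0.4095, -0.302, 0.149]
orientation: [0.004, 0.021, 1.0, -0.004]
wrist_force: [-0.0, -0.0, 1.2]
finger_gap: 0.0425
grip_force: 0.0
```

```bash
python3 -c "
from fit import *
t=read_camera('top')
for o in packs(t): print(*o)"
python3 to.py 449 -60 140 -176
```

```text
[337.2 140.1  92.5  45.3 -86.9] 0 [331.2 155.2]
[360.2 254.1  65.2  44.6 -23.7] 0 [363.5 251.6]
[448.1  53.4  86.3  45.7 -30.9] [433.4  61.1] [462.6  44.8]
[467.2 181.9  85.   49.  -42.8] [453.  190.4] [479.9 172.1]
[471.2 268.9  89.2  48.5  21.4] [453.3 257.4] [487.3 276.7]
[491.9 -93.8  87.6  48.    5.4] [476.5 -90.2] [509.5 -93.3]
now [ 408.54 -301.07  146.44] yaw 177.6453279438909 tilt [ 0.01 -0.01 -1.  ] F [-0.25 -0.61 -0.33] gap 0.0428066330689618 grip 0.0 t 17.9167 j6 -0.7522591036250369
slide [-30.49 242.56   5.37] ang [-0.31  0.29 -6.36]
```

```bash
python3 to.py 470.6 -96.3 110 -175.5
```

```text
now [ 408.54 -301.07  146.44] yaw 177.6453279438909 tilt [ 0.01 -0.01 -1.  ] F [-0.25 -0.61 -0.33] gap 0.0428066330689618 grip 0.0 t 17.9167 j6 -0.7522591036250369
slide [-53.4  207.34  35.67] ang [-0.31  0.29 -6.86]
```

Emit:
jog_arm([
  {"fingers": 0.5, "slide": [-10, 40, 0], "angular": [0, 0, -6.9]},
  {"fingers": 0.5, "slide": [-20, 80, 0], "angular": [0, 0, -6.9]},
  {"fingers": 0.5, "slide": [-30, 120, 0], "angular": [0, 0, -6.9]},
  {"fingers": 0.5, "slide": [-40, 160, 15], "angular": [0, 0, -6.9]},
  {"fingers": 0.5, "slide": [-50, 190, 30], "angular": [0, 0, -6.9]},
  {"fingers": 0.5, "slide": [-53, 207, 36], "angular": [0, 0, -6.9]},
  {"fingers": 0.5, "slide": [-53, 207, 36], "angular": [0, 0, -6.9]},
  {"fingers": 0.5, "slide": [-53, 207, 36], "angular": [0, 0, -6.9]},
  {"fingers": 0.5, "slide": [-53, 207, 36], "angular": [0, 0, -6.9]},
])

```text
clock: 18.67
tcp_pos: [0.4679, -0.095, 0.1067]
orientation: [-0.0, -0.04, 0.999, -0.0]
wrist_force: [-0.4, -0.3, -0.0]
finger_gap: 0.0427
grip_force: 0.0
```

```bash
python3 to.py 470.6 -96.3 39 -175.5
```

```text
now [467.91 -95.02 106.69] yaw -175.45561180747032 tilt [-0. -0. -1.] F [-0.38 -0.3  -0.01] gap 0.04265596254574454 grip 0.0 t 18.6667 j6 -0.4476724854147006
slide [-2.62 -1.47 67.69] ang [-0.02 -0.03  0.04]
```

Emit:
jog_arm([
  {"fingers": 0.5, "slide": [-3, -1, 25], "angular": [0, 0, 0]},
  {"fingers": 0.5, "slide": [-3, -1, 50], "angular": [0, 0, 0]},
  {"fingers": 0.5, "slide": [-3, -1, 64], "angular": [0, 0, 0]},
  {"fingers": 0.5, "slide": [-3, -1, 69], "angular": [0, 0, 0]},
  {"fingers": 0.5, "slide": [-3, -1, 69], "angular": [0, 0, 0]},
  {"fingers": 0.5, "slide": [-3, -1, 69], "angular": [0, 0, 0]},
  {"fingers": 0.5, "slide": [-3, -1, 69], "angular": [0, 0, 0]},
  {"fingers": 0.5, "slide": [-3, -1, 69], "angular": [0, 0, 0]},
])

```text
clock: 19.33
tcp_pos: [0.4722, -0.0961, 0.0392]
orientation: [0.001, -0.039, 0.999, -0.001]
wrist_force: [0.3, -0.1, -0.6]
finger_gap: 0.0427
grip_force: 0.0
```

Emit:
jog_arm([
  {"fingers": 1, "slide": [0, 0, 0], "angular": [0, 0, 0]},
  {"fingers": 1, "slide": [0, 0, 0], "angular": [0, 0, 0]},
  {"fingers": 1, "slide": [0, 0, 0], "angular": [0, 0, 0]},
  {"fingers": 1, "slide": [0, 0, 0], "angular": [0, 0, 0]},
  {"fingers": 1, "slide": [0, 0, 0], "angular": [0, 0, 0]},
  {"fingers": 1, "slide": [0, 0, 0], "angular": [0, 0, 0]},
  {"fingers": 1, "slide": [0, 0, 0], "angular": [0, 0, 0]},
], squeeze=60)

```text
clock: 19.92
tcp_pos: [0.4717, -0.0958, 0.0385]
orientation: [0.0, -0.04, 0.999, -0.0]
wrist_force: [-0.4, -1.4, 5.9]
finger_gap: 0.0097
grip_force: 59.5
```

```bash
python3 to.py 588.4 -26.1 110 177.75
```

```text
now [471.68 -95.77  38.51] yaw -175.46254180303475 tilt [ 0. -0. -1.] F [-0.36 -1.41  5.93] gap 0.009736853785665394 grip 59.49484169483185 t 19.9167 j6 -0.4461269521334702
slide [-121.93   60.14  -71.45] ang [-0.06  0.05  6.79]
```

Emit:
jog_arm([
  {"fingers": 1, "slide": [0, 0, -35], "angular": [0, 0, 0]},
  {"fingers": 1, "slide": [-5, 0, -70], "angular": [0, 0, 3]},
  {"fingers": 1, "slide": [-35, 15, -72], "angular": [0, 0, 6.8]},
  {"fingers": 1, "slide": [-70, 35, -72], "angular": [0, 0, 6.8]},
  {"fingers": 1, "slide": [-100, 50, -72], "angular": [0, 0, 6.8]},
  {"fingers": 1, "slide": [-117, 58, -72], "angular": [0, 0, 6.8]},
  {"fingers": 1, "slide": [-122, 60, -72], "angular": [0, 0, 6.8]},
  {"fingers": 1, "slide": [-122, 60, -72], "angular": [0, 0, 6.8]},
  {"fingers": 1, "slide": [-122, 60, -72], "angular": [0, 0, 6.8]},
  {"fingers": 1, "slide": [-122, 60, -72], "angular": [0, 0, 6.8]},
])

```text
clock: 20.75
tcp_pos: [0.5864, -0.0263, 0.1093]
orientation: [-0.001, 0.02, 1.0, 0.0]
wrist_force: [-0.7, -0.8, -2.0]
finger_gap: 0.0093
grip_force: 59.0
```

```bash
python3 to.py 588.4 -26.1 47 177.75
```

```text
now [586.42 -26.32 109.33] yaw 177.69908642230115 tilt [-0.  0. -1.] F [-0.7  -0.75 -1.99] gap 0.009281319941877164 grip 59.040918946266174 t 20.75 j6 -0.14124179210583776
slide [-2.12  0.3  62.33] ang [ 0.   -0.14 -0.05]
```

Emit:
jog_arm([
  {"fingers": 1, "slide": [0, 0, 30], "angular": [0, 0, 0]},
  {"fingers": 1, "slide": [0, 0, 50], "angular": [0, 0, 0]},
  {"fingers": 1, "slide": [0, 0, 61], "angular": [0, 0, 0]},
  {"fingers": 1, "slide": [0, 0, 63], "angular": [0, 0, 0]},
  {"fingers": 1, "slide": [0, 0, 63], "angular": [0, 0, 0]},
  {"fingers": 1, "slide": [0, 0, 63], "angular": [0, 0, 0]},
  {"fingers": 1, "slide": [0, 0, 63], "angular": [0, 0, 0]},
  {"fingers": 1, "slide": [0, 0, 63], "angular": [0, 0, 0]},
])

```text
clock: 21.42
tcp_pos: [0.5891, -0.0262, 0.0483]
orientation: [0.001, 0.02, 1.0, -0.0]
wrist_force: [-0.1, 0.2, -1.9]
finger_gap: 0.0095
grip_force: 59.0
```

```bash
python3 to.py 588.4 -26.1 46 177.75 635 -27.9 46 177.75 668.3 -29.2 46 177.75
```

```text
now [589.1  -26.15  48.31] yaw 177.73889660050153 tilt [ 0. -0. -1.] F [-0.06  0.23 -1.9 ] gap 0.009518964813426959 grip 59.04207944869995 t 21.4167 j6 -0.14094824387877486
slide [0.71 0.03 2.3 ] ang [-0.02  0.13 -0.01]
slide [-45.93   0.07   2.41] ang [-0.02  0.13 -0.01]
slide [-79.25   0.08   2.49] ang [-0.02  0.13 -0.01]
```

Emit:
jog_arm([
  {"fingers": 1, "slide": [-6, 0, 2], "angular": [0, 0, 0]},
  {"fingers": 1, "slide": [-14, 0, 2], "angular": [0, 0, 0]},
  {"fingers": 1, "slide": [-22, 0, 2], "angular": [0, 0, 0]},
  {"fingers": 1, "slide": [-30, 0, 2], "angular": [0, 0, 0]},
  {"fingers": 1, "slide": [-38, 0, 2], "angular": [0, 0, 0]},
  {"fingers": 1, "slide": [-44, 0, 2], "angular": [0, 0, 0]},
  {"fingers": 1, "slide": [-44, 0, 2], "angular": [0, 0, 0]},
])

```text
clock: 22.0
tcp_pos: [0.6325, -0.0287, 0.0451]
orientation: [-0.001, 0.02, 1.0, -0.001]
wrist_force: [-1.6, -2.7, 1.8]
finger_gap: 0.0096
grip_force: 59.4
```

```bash
python3 to.py 668.3 -29.2 45 177.75
```

```text
now [632.53 -28.71  45.11] yaw 177.68671967251447 tilt [-0. -0. -1.] F [-1.55 -2.69  1.84] gap 0.009554947529346026 grip 59.44653246722737 t 22.0 j6 -0.1306320226323518
slide [-35.76   0.95   0.06] ang [-0.11 -0.08 -0.06]
```

Emit:
jog_arm([
  {"fingers": 1, "slide": [-8, 0, 0], "angular": [0, 0, 0]},
  {"fingers": 1, "slide": [-15, 0, 0], "angular": [0, 0, 0]},
  {"fingers": 1, "slide": [-22, 0, 0], "angular": [0, 0, 0]},
  {"fingers": 1, "slide": [-28, 0, 0], "angular": [0, 0, 0]},
  {"fingers": 1, "slide": [-33, 0, 0], "angular": [0, 0, 0]},
  {"fingers": 1, "slide": [-36, 0, 0], "angular": [0, 0, 0]},
  {"fingers": 1, "slide": [-38, 0, 0], "angular": [0, 0, 0]},
  {"fingers": 1, "slide": [-38, 0, 0], "angular": [0, 0, 0]},
])

```text
clock: 22.67
tcp_pos: [0.6696, -0.0297, 0.045]
orientation: [-0.001, 0.02, 1.0, -0.001]
wrist_force: [-5.3, -2.8, 3.3]
finger_gap: 0.0093
grip_force: 59.6
```

Emit:
jog_arm([
  {"fingers": 1, "slide": [-2, 0, 0], "angular": [0, 0, 0]},
  {"fingers": 1, "slide": [-3, 0, 0], "angular": [0, 0, 0]},
  {"fingers": 1, "slide": [-3, 0, 0], "angular": [0, 0, 0]},
])

```text
clock: 22.92
tcp_pos: [0.6697, -0.0297, 0.045]
orientation: [-0.003, 0.02, 1.0, -0.001]
wrist_force: [-12.3, -3.3, 7.8]
finger_gap: 0.0095
grip_force: 60.3
```

Emit:
jog_arm([
  {"fingers": 1, "slide": [3, 0, 0], "angular": [0, 0, 0]},
  {"fingers": 0.5, "slide": [3, 0, 0], "angular": [0, 0, 0]},
  {"fingers": 0.5, "slide": [3, 0, 0], "angular": [0, 0, 0]},
  {"fingers": 0.5, "slide": [3, 0, 0], "angular": [0, 0, 0]},
  {"fingers": 0.5, "slide": [3, 0, -40], "angular": [0, 0, 0]},
  {"fingers": 0.5, "slide": [3, 0, -80], "angular": [0, 0, 0]},
  {"fingers": 0.5, "slide": [50, 0, -80], "angular": [0, 0, 0]},
  {"fingers": 0.5, "slide": [90, 0, -80], "angular": [0, 0, 0]},
  {"fingers": 0.5, "slide": [130, -20, -80], "angular": [0, 0, 0]},
  {"fingers": 0.5, "slide": [170, -50, -80], "angular": [0, 0, 0]},
])

```text
clock: 23.75
tcp_pos: [0.512, -0.063, 0.1253]
orientation: [0.001, 0.018, 1.0, 0.0]
wrist_force: [-0.6, -1.8, 0.4]
finger_gap: 0.0427
grip_force: 0.0
```

```bash
python3 -c "
from fit import *
t=read_camera('top')
for o in packs(t): print(*o)
s=read_camera('scene');save('h1.png',cv2.resize(s['color'][150:290,240:400],None,fx=5,fy=4.2,interpolation=cv2.INTER_CUBIC))"
python3 to.py 429.3 65 110 149
```

```text
[324.5 139.3  90.6  44.8  70. ] 0 [331.4 155.4]
[360.2 254.2  65.1  44.4 -23.7] 0 [363.4 251.5]
[448.1  53.4  86.3  45.7 -30.9] [433.5  61.1] [463.   44.8]
[467.3 182.2  85.9  48.4 -40.9] [451.7 187.7] [481.  172.7]
[471.2 268.9  89.2  48.5  21.4] [452.3 257.2] [486.7 277. ]
now [507.5  -65.   124.35] yaw 177.6104123576645 tilt [-0.  0. -1.] F [ 0.29 -0.22 -0.07] gap 0.04272547215577915 grip 0.0 t 23.85 j6 -0.2422286809315551
slide [ 83.48 126.62  14.83] ang [-0.04 -0.29 28.61]
```

View pics/h1.png

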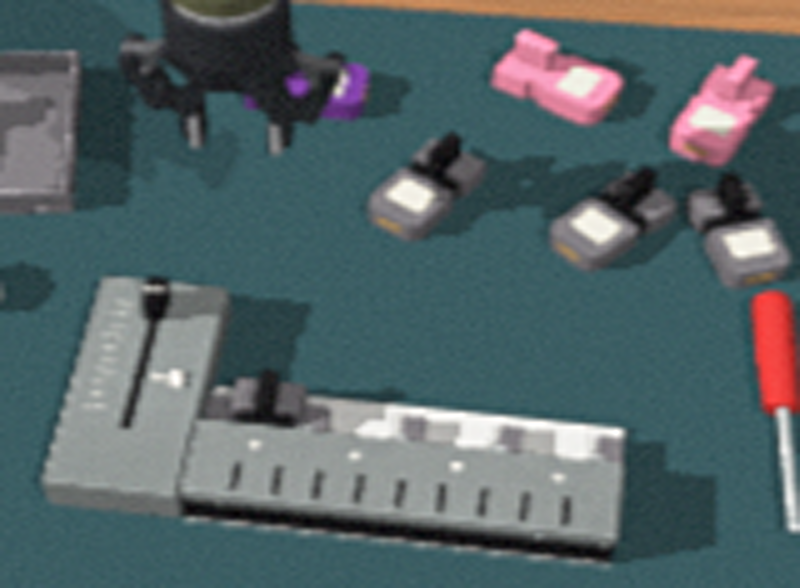

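Pack in bay 4 looks seated (crop (268,400)) and the slider sits at off (155,295). Next pack C.

Emit:
jog_arm([
  {"fingers": 0.5, "slide": [25, 35, 0], "angular": [0, 0, 28.6]},
  {"fingers": 0.5, "slide": [45, 70, 5], "angular": [0, 0, 28.6]},
  {"fingers": 0.5, "slide": [65, 100, 15], "angular": [0, 0, 28.6]},
  {"fingers": 0.5, "slide": [83, 127, 15], "angular": [0, 0, 28.6]},
  {"fingers": 0.5, "slide": [83, 127, 15], "angular": [0, 0, 28.6]},
  {"fingers": 0.5, "slide": [83, 127, 15], "angular": [0, 0, 28.6]},
  {"fingers": 0.5, "slide": [83, 127, 15], "angular": [0, 0, 28.6]},
  {"fingers": 0.5, "slide": [83, 127, 15], "angular": [0, 0, 28.6]},
])

```text
clock: 24.52
tcp_pos: [0.4371, 0.0652, 0.1105]
orientation: [0.001, 0.266, 0.964, 0.0]
wrist_force: [-0.1, -0.7, 0.8]
finger_gap: 0.0425
grip_force: 0.0
```

```bash
python3 to.py 429.3 65 39 149
```

```text
now [437.07  65.23 110.47] yaw 149.1668221319813 tilt [ 0. -0. -1.] F [-0.08 -0.7   0.79] gap 0.04253526841849044 grip 0.0 t 24.5167 j6 0.504349780454313
slide [ 6.69 -4.25 71.45] ang [0.05 0.11 0.17]
```

Emit:
jog_arm([
  {"fingers": 0.5, "slide": [5, -3, 25], "angular": [0, 0, 0]},
  {"fingers": 0.5, "slide": [5, -3, 50], "angular": [0, 0, 0]},
  {"fingers": 0.5, "slide": [5, -3, 65], "angular": [0, 0, 0]},
  {"fingers": 0.5, "slide": [5, -3, 71], "angular": [0, 0, 0]},
  {"fingers": 0.5, "slide": [5, -3, 71], "angular": [0, 0, 0]},
  {"fingers": 0.5, "slide": [5, -3, 71], "angular": [0, 0, 0]},
  {"fingers": 0.5, "slide": [5, -3, 71], "angular": [0, 0, 0]},
  {"fingers": 0.5, "slide": [5, -3, 71], "angular": [0, 0, 0]},
])

```text
clock: 25.18
tcp_pos: [0.4309, 0.0654, 0.0401]
orientation: [0.001, 0.266, 0.964, 0.0]
wrist_force: [0.3, -0.7, 0.3]
finger_gap: 0.0427
grip_force: 0.0
```

Emit:
jog_arm([
  {"fingers": 1, "slide": [0, 0, 0], "angular": [0, 0, 0]},
  {"fingers": 1, "slide": [0, 0, 0], "angular": [0, 0, 0]},
  {"fingers": 1, "slide": [0, 0, 0], "angular": [0, 0, 0]},
  {"fingers": 1, "slide": [0, 0, 0], "angular": [0, 0, 0]},
  {"fingers": 1, "slide": [0, 0, 0], "angular": [0, 0, 0]},
  {"fingers": 1, "slide": [0, 0, 0], "angular": [0, 0, 0]},
  {"fingers": 1, "slide": [0, 0, 0], "angular": [0, 0, 0]},
])

```text
clock: 25.77
tcp_pos: [0.4299, 0.0654, 0.0395]
orientation: [0.001, 0.266, 0.964, -0.0]
wrist_force: [-1.6, -1.8, 6.2]
finger_gap: 0.0092
grip_force: 59.3
```

```bash
python3 to.py 590.9 35.9 110 177.75
```

```text
now [429.94  65.35  39.54] yaw 149.13747091016134 tilt [ 0. -0. -1.] F [-1.65 -1.78  6.19] gap 0.009150725401498576 grip 59.280387670733035 t 25.7667 j6 0.5050191618025944
slide [-153.36   57.27  -70.3 ] ang [ -0.03   0.06 -28.61]
```

Emit:
jog_arm([
  {"fingers": 1, "slide": [0, 0, -35], "angular": [0, 0, 0]},
  {"fingers": 1, "slide": [0, 0, -70], "angular": [0, 0, -5]},
  {"fingers": 1, "slide": [-35, 12, -71], "angular": [0, 0, -12]},
  {"fingers": 1, "slide": [-70, 26, -71], "angular": [0, 0, -19]},
  {"fingers": 1, "slide": [-105, 40, -71], "angular": [0, 0, -26]},
  {"fingers": 1, "slide": [-138, 52, -71], "angular": [0, 0, -28.6]},
  {"fingers": 1, "slide": [-153, 57, -71], "angular": [0, 0, -28.6]},
  {"fingers": 1, "slide": [-153, 57, -71], "angular": [0, 0, -28.6]},
  {"fingers": 1, "slide": [-153, 57, -71], "angular": [0, 0, -28.6]},
  {"fingers": 1, "slide": [-153, 57, -71], "angular": [0, 0, -28.6]},
])

```text
clock: 26.6
tcp_pos: [0.5886, 0.0364, 0.1089]
orientation: [-0.002, 0.02, 1.0, 0.0]
wrist_force: [-0.4, -0.6, -1.9]
finger_gap: 0.0092
grip_force: 59.3
```

```bash
python3 to.py 590.9 35.9 47 177.75
```

```text
now [588.59  36.4  108.89] yaw 177.7452662483441 tilt [-0.  0. -1.] F [-0.4  -0.64 -1.91] gap 0.009236782549487135 grip 59.26056431606412 t 26.6 j6 -0.03506501328526021
slide [-2.52 -0.43 61.88] ang [ 0.02 -0.18 -0.  ]
```

Emit:
jog_arm([
  {"fingers": 1, "slide": [0, -1, 30], "angular": [0, 0, 0]},
  {"fingers": 1, "slide": [0, -1, 50], "angular": [0, 0, 0]},
  {"fingers": 1, "slide": [0, -1, 61], "angular": [0, 0, 0]},
  {"fingers": 1, "slide": [0, -1, 63], "angular": [0, 0, 0]},
  {"fingers": 1, "slide": [0, -1, 63], "angular": [0, 0, 0]},
  {"fingers": 1, "slide": [0, -1, 63], "angular": [0, 0, 0]},
  {"fingers": 1, "slide": [0, -1, 63], "angular": [0, 0, 0]},
  {"fingers": 1, "slide": [0, -1, 63], "angular": [0, 0, 0]},
])

```text
clock: 27.27
tcp_pos: [0.5911, 0.035, 0.0483]
orientation: [0.001, 0.02, 1.0, -0.0]
wrist_force: [-0.7, 0.1, -2.0]
finger_gap: 0.0094
grip_force: 59.3
```

```bash
python3 to.py 590.9 35.5 46 177.75 670.8 32.4 45 177.75
```

```text
now [591.14  35.04  48.26] yaw 177.746002319034 tilt [ 0. -0. -1.] F [-0.72  0.12 -1.97] gap 0.009363209124671763 grip 59.2623361106962 t 27.2667 j6 -0.036917278506427766
slide [0.27 0.45 2.26] ang [-0.01  0.14 -0.  ]
slide [-79.69   0.49   3.45] ang [-0.01  0.14 -0.  ]
```

Emit:
jog_arm([
  {"fingers": 1, "slide": [-6, 0.5, 2], "angular": [0, 0, 0]},
  {"fingers": 1, "slide": [-14, 0.5, 2], "angular": [0, 0, 0]},
  {"fingers": 1, "slide": [-22, 0.5, 2], "angular": [0, 0, 0]},
  {"fingers": 1, "slide": [-30, 0.5, 2], "angular": [0, 0, 0]},
  {"fingers": 1, "slide": [-38, 0.5, 2], "angular": [0, 0, 0]},
  {"fingers": 1, "slide": [-44, 0.5, 2], "angular": [0, 0, 0]},
  {"fingers": 1, "slide": [-44, 0.5, 2], "angular": [0, 0, 0]},
])

```text
clock: 27.85
tcp_pos: [0.6342, 0.033, 0.0454]
orientation: [-0.001, 0.02, 1.0, -0.001]
wrist_force: [-5.9, -2.5, 5.0]
finger_gap: 0.0096
grip_force: 60.2
```

```bash
python3 to.py 670.8 32.4 45 177.75
```

```text
now [634.22  33.    45.44] yaw 177.6925720428037 tilt [-0. -0. -1.] F [-5.88 -2.47  4.97] gap 0.009602972874035085 grip 60.23283059505047 t 27.85 j6 -0.033331586299856185
slide [-36.58   0.88   0.37] ang [-0.08 -0.11 -0.06]
```

Emit:
jog_arm([
  {"fingers": 1, "slide": [-8, 0, -0.5], "angular": [0, 0, 0]},
  {"fingers": 1, "slide": [-15, 0, -0.5], "angular": [0, 0, 0]},
  {"fingers": 1, "slide": [-22, 0, -0.5], "angular": [0, 0, 0]},
  {"fingers": 1, "slide": [-28, 0, -0.5], "angular": [0, 0, 0]},
  {"fingers": 1, "slide": [-33, 0, -0.5], "angular": [0, 0, 0]},
  {"fingers": 1, "slide": [-36, 0, -0.5], "angular": [0, 0, 0]},
  {"fingers": 1, "slide": [-38, 0, -0.5], "angular": [0, 0, 0]},
  {"fingers": 1, "slide": [-38, 0, -0.5], "angular": [0, 0, 0]},
])

```text
clock: 28.52
tcp_pos: [0.6698, 0.0322, 0.0456]
orientation: [-0.003, 0.02, 1.0, -0.0]
wrist_force: [-11.0, -1.1, 8.3]
finger_gap: 0.0094
grip_force: 60.6
```

Emit:
jog_arm([
  {"fingers": 1, "slide": [-2, 0, 0], "angular": [0, 0, 0]},
  {"fingers": 1, "slide": [-3, 0, 0], "angular": [0, 0, 0]},
  {"fingers": 1, "slide": [-3, 0, 0], "angular": [0, 0, 0]},
])

```text
clock: 28.77
tcp_pos: [0.6698, 0.0322, 0.0455]
orientation: [-0.005, 0.02, 1.0, -0.0]
wrist_force: [-17.4, -1.5, 13.4]
finger_gap: 0.0093
grip_force: 61.3
```

Emit:
jog_arm([
  {"fingers": 1, "slide": [3, 0, 0], "angular": [0, 0, 0]},
  {"fingers": 0.5, "slide": [3, 0, 0], "angular": [0, 0, 0]},
  {"fingers": 0.5, "slide": [3, 0, 0], "angular": [0, 0, 0]},
  {"fingers": 0.5, "slide": [3, 0, 0], "angular": [0, 0, 0]},
  {"fingers": 0.5, "slide": [3, 0, -40], "angular": [0, 0, 0]},
  {"fingers": 0.5, "slide": [3, 0, -80], "angular": [0, 0, 0]},
  {"fingers": 0.5, "slide": [30, 20, -80], "angular": [0, 0, 7]},
  {"fingers": 0.5, "slide": [60, 40, -80], "angular": [0, 0, 14]},
  {"fingers": 0.5, "slide": [90, 65, -80], "angular": [0, 0, 21]},
  {"fingers": 0.5, "slide": [120, 90, -80], "angular": [0, 0, 28]},
])

```text
clock: 29.6
tcp_pos: [0.5589, 0.1275, 0.1259]
orientation: [0.001, 0.265, 0.964, 0.0]
wrist_force: [0.8, 1.3, 0.3]
finger_gap: 0.0432
grip_force: 0.0
```

```bash
python3 -c "
from fit import *
t=read_camera('top')
for o in packs(t): print(*o)"
python3 to.py 450.1 197.4 110 140
```

```text
now [551.52 132.04 125.27] yaw 149.15265032407942 tilt [-0.01  0.   -1.  ] F [-7.97  1.62 -0.37] gap 0.04275529443078608 grip 0.0 t 29.65 j6 0.6299819542864645
slide [120.49   4.12  16.01] ang [-0.05 -0.35  9.15]
```

Emit:
jog_arm([
  {"fingers": 0.5, "slide": [35, 1, 0], "angular": [0, 0, 4]},
  {"fingers": 0.5, "slide": [70, 2, 5], "angular": [0, 0, 9]},
  {"fingers": 0.5, "slide": [100, 4, 12], "angular": [0, 0, 9]},
  {"fingers": 0.5, "slide": [118, 4, 15], "angular": [0, 0, 9]},
  {"fingers": 0.5, "slide": [120, 4, 15], "angular": [0, 0, 9]},
  {"fingers": 0.5, "slide": [120, 4, 15], "angular": [0, 0, 9]},
  {"fingers": 0.5, "slide": [120, 4, 15], "angular": [0, 0, 9]},
  {"fingers": 0.5, "slide": [120, 4, 15], "angular": [0, 0, 9]},
])

```text
clock: 30.32
tcp_pos: [0.4591, 0.1905, 0.1109]
orientation: [0.001, 0.336, 0.942, 0.0]
wrist_force: [-0.3, -0.1, -0.2]
finger_gap: 0.043
grip_force: 0.0
```

```bash
python3 to.py 450.1 197.4 39 140; python3 - <<'E'
from h import *
s=read_camera('scene')
print([(x['point'],round(x['p'],2)) for x in tip_of('pack1',s)], proj(s,[.467,.184,0]),proj(s,[.471,.27,0]))
E
```

```text
now [459.07 190.55 110.93] yaw 140.70137439493834 tilt [ 0.  0. -1.] F [-0.3  -0.12 -0.2 ] gap 0.043020601352354235 grip 0.0 t 30.3167 j6 0.917844359722053
slide [11.38 -0.48 71.91] ang [0.08 0.08 0.7 ]
[([384.8, 207.1], 0.93), ([300.9, 170.1], 0.85), ([358.3, 205.2], 0.81), ([379.6, 178.5], 0.64), ([227.7, 183.7], 0.6), ([350.7, 172.1], 0.53), ([311.0, 256.1], 0.51)] [361.12110346 204.20579613] [386.01002117 207.24691597]
```

Emit:
jog_arm([
  {"fingers": 0.5, "slide": [9, 0, 25], "angular": [0, 0, 0]},
  {"fingers": 0.5, "slide": [9, 0, 50], "angular": [0, 0, 0]},
  {"fingers": 0.5, "slide": [9, 0, 65], "angular": [0, 0, 0]},
  {"fingers": 0.5, "slide": [9, 0, 72], "angular": [0, 0, 0]},
  {"fingers": 0.5, "slide": [9, 0, 72], "angular": [0, 0, 0]},
  {"fingers": 0.5, "slide": [9, 0, 72], "angular": [0, 0, 0]},
  {"fingers": 0.5, "slide": [9, 0, 72], "angular": [0, 0, 0]},
  {"fingers": 0.5, "slide": [9, 0, 72], "angular": [0, 0, 0]},
])

```text
clock: 31.08
tcp_pos: [0.4514, 0.1966, 0.0396]
orientation: [0.001, 0.336, 0.942, 0.001]
wrist_force: [0.5, -0.3, 0.9]
finger_gap: 0.0431
grip_force: 0.0
```

Emit:
jog_arm([
  {"fingers": 1, "slide": [9, 0, 0], "angular": [0, 0, 0]},
  {"fingers": 1, "slide": [0, 0, 0], "angular": [0, 0, 0]},
  {"fingers": 1, "slide": [0, 0, 0], "angular": [0, 0, 0]},
  {"fingers": 1, "slide": [0, 0, 0], "angular": [0, 0, 0]},
  {"fingers": 1, "slide": [0, 0, 0], "angular": [0, 0, 0]},
  {"fingers": 1, "slide": [0, 0, 0], "angular": [0, 0, 0]},
  {"fingers": 1, "slide": [0, 0, 0], "angular": [0, 0, 0]},
])

```text
clock: 31.67
tcp_pos: [0.4511, 0.1964, 0.0393]
orientation: [0.001, 0.336, 0.942, 0.0]
wrist_force: [0.6, -1.2, 5.9]
finger_gap: 0.0095
grip_force: 58.8
```

```bash
python3 to.py 593.4 97.7 110 177.75
```

```text
now [451.09 196.42  39.28] yaw 140.7274149624587 tilt [ 0. -0. -1.] F [ 0.58 -1.19  5.95] gap 0.009516220620004127 grip 58.841487765312195 t 31.6667 j6 0.9332862414682856
slide [-172.78   13.73  -70.39] ang [  0.03   0.12 -37.02]
```

Emit:
jog_arm([
  {"fingers": 1, "slide": [0, 0, -35], "angular": [0, 0, 0]},
  {"fingers": 1, "slide": [0, 0, -70], "angular": [0, 0, -5]},
  {"fingers": 1, "slide": [-35, 3, -71], "angular": [0, 0, -12]},
  {"fingers": 1, "slide": [-70, 6, -71], "angular": [0, 0, -19]},
  {"fingers": 1, "slide": [-105, 9, -71], "angular": [0, 0, -26]},
  {"fingers": 1, "slide": [-138, 11, -71], "angular": [0, 0, -33]},
  {"fingers": 1, "slide": [-165, 13, -71], "angular": [0, 0, -37]},
  {"fingers": 1, "slide": [-173, 13.5, -71], "angular": [0, 0, -37]},
  {"fingers": 1, "slide": [-173, 13.5, -71], "angular": [0, 0, -37]},
  {"fingers": 1, "slide": [-173, 13.5, -71], "angular": [0, 0, -37]},
])

```text
clock: 32.5
tcp_pos: [0.5915, 0.0975, 0.1085]
orientation: [-0.001, 0.021, 1.0, 0.0]
wrist_force: [0.7, 0.3, -1.9]
finger_gap: 0.0089
grip_force: 59.1
```

Emit:
jog_arm([
  {"fingers": 1, "slide": [0, 0, 0], "angular": [0, 0, 0]},
  {"fingers": 1, "slide": [0, 0, 0], "angular": [0, 0, 0]},
])

```text
clock: 32.67
tcp_pos: [0.5911, 0.0985, 0.1093]
orientation: [-0.001, 0.019, 1.0, 0.0]
wrist_force: [0.3, 0.9, -1.6]
finger_gap: 0.0092
grip_force: 59.1
```

```bash
python3 to.py 593.4 97.2 47 177.75
```

```text
now [591.13  98.49 109.3 ] yaw 177.79469687489163 tilt [-0.  0. -1.] F [ 0.33  0.88 -1.57] gap 0.009197118538510277 grip 59.09259259700775 t 32.6667 j6 0.06958925452990637
slide [-2.41 -1.2  62.3 ] ang [ 0.01 -0.08  0.04]
```

Emit:
jog_arm([
  {"fingers": 1, "slide": [0, -1.2, 30], "angular": [0, 0, 0]},
  {"fingers": 1, "slide": [0, -1.2, 50], "angular": [0, 0, 0]},
  {"fingers": 1, "slide": [0, -1.2, 61], "angular": [0, 0, 0]},
  {"fingers": 1, "slide": [0, -1.2, 63], "angular": [0, 0, 0]},
  {"fingers": 1, "slide": [0, -1.2, 63], "angular": [0, 0, 0]},
  {"fingers": 1, "slide": [0, -1.2, 63], "angular": [0, 0, 0]},
  {"fingers": 1, "slide": [0, -1.2, 63], "angular": [0, 0, 0]},
  {"fingers": 1, "slide": [0, -1.2, 63], "angular": [0, 0, 0]},
])

```text
clock: 33.33
tcp_pos: [0.5936, 0.0963, 0.0477]
orientation: [0.001, 0.02, 1.0, -0.0]
wrist_force: [0.2, 0.4, -1.6]
finger_gap: 0.0093
grip_force: 59.1
```

```bash
python3 to.py 593.4 97.2 46 177.75 672.3 94.1 45 177.75
```

```text
now [593.62  96.33  47.71] yaw 177.74322147143695 tilt [ 0. -0. -1.] F [ 0.16  0.36 -1.58] gap 0.009317104895645646 grip 59.091541171073914 t 33.3333 j6 0.06691193727669006
slide [0.26 0.86 1.71] ang [ 0.    0.13 -0.01]
slide [-78.7    0.87   2.89] ang [ 0.    0.13 -0.01]
```

Emit:
jog_arm([
  {"fingers": 1, "slide": [-6, 1, 1.5], "angular": [0, 0, 0]},
  {"fingers": 1, "slide": [-14, 1, 1.5], "angular": [0, 0, 0]},
  {"fingers": 1, "slide": [-22, 1, 1.5], "angular": [0, 0, 0]},
  {"fingers": 1, "slide": [-30, 1, 1.5], "angular": [0, 0, 0]},
  {"fingers": 1, "slide": [-38, 1, 1.5], "angular": [0, 0, 0]},
  {"fingers": 1, "slide": [-44, 1, 1.5], "angular": [0, 0, 0]},
  {"fingers": 1, "slide": [-44, 1, 1.5], "angular": [0, 0, 0]},
])

```text
clock: 33.92
tcp_pos: [0.6364, 0.0947, 0.0453]
orientation: [-0.001, 0.02, 1.0, -0.001]
wrist_force: [-5.1, -1.5, 6.7]
finger_gap: 0.0096
grip_force: 60.0
```

```bash
python3 to.py 672.3 94.1 45 177.75
```

```text
now [636.43  94.72  45.32] yaw 177.68917028250647 tilt [-0. -0. -1.] F [-5.14 -1.49  6.68] gap 0.009562706749353687 grip 60.04111647605896 t 33.9167 j6 0.06397826251870961
slide [-35.86   0.83   0.23] ang [-0.08 -0.14 -0.06]
```

Emit:
jog_arm([
  {"fingers": 1, "slide": [-8, 0, -0.5], "angular": [0, 0, 0]},
  {"fingers": 1, "slide": [-15, 0, -0.5], "angular": [0, 0, 0]},
  {"fingers": 1, "slide": [-22, 0, -0.5], "angular": [0, 0, 0]},
  {"fingers": 1, "slide": [-28, 0, -0.5], "angular": [0, 0, 0]},
  {"fingers": 1, "slide": [-33, 0, -0.5], "angular": [0, 0, 0]},
  {"fingers": 1, "slide": [-36, 0, -0.5], "angular": [0, 0, 0]},
  {"fingers": 1, "slide": [-38, 0, -0.5], "angular": [0, 0, 0]},
  {"fingers": 1, "slide": [-38, 0, -0.5], "angular": [0, 0, 0]},
])

```text
clock: 34.58
tcp_pos: [0.6727, 0.0934, 0.0454]
orientation: [-0.002, 0.02, 1.0, -0.001]
wrist_force: [-8.3, -2.5, 6.5]
finger_gap: 0.0094
grip_force: 60.1
```

Emit:
jog_arm([
  {"fingers": 1, "slide": [-2, 0, 0], "angular": [0, 0, 0]},
  {"fingers": 1, "slide": [-3, 0, 0], "angular": [0, 0, 0]},
  {"fingers": 1, "slide": [-3, 0, 0], "angular": [0, 0, 0]},
])

```text
clock: 34.83
tcp_pos: [0.6727, 0.0934, 0.0454]
orientation: [-0.005, 0.02, 1.0, -0.001]
wrist_force: [-15.2, -2.6, 11.9]
finger_gap: 0.0096
grip_force: 60.7
```

Emit:
jog_arm([
  {"fingers": 1, "slide": [3, 0, 0], "angular": [0, 0, 0]},
  {"fingers": 0.5, "slide": [3, 0, 0], "angular": [0, 0, 0]},
  {"fingers": 0.5, "slide": [3, 0, 0], "angular": [0, 0, 0]},
  {"fingers": 0.5, "slide": [3, 0, 0], "angular": [0, 0, 0]},
  {"fingers": 0.5, "slide": [3, 0, -40], "angular": [0, 0, 0]},
  {"fingers": 0.5, "slide": [3, 0, -80], "angular": [0, 0, 0]},
  {"fingers": 0.5, "slide": [30, 20, -80], "angular": [0, 0, -7]},
  {"fingers": 0.5, "slide": [60, 40, -80], "angular": [0, 0, -14]},
  {"fingers": 0.5, "slide": [90, 65, -80], "angular": [0, 0, -21]},
  {"fingers": 0.5, "slide": [120, 90, -80], "angular": [0, 0, -21]},
])

```text
clock: 35.67
tcp_pos: [0.5612, 0.1893, 0.1259]
orientation: [0.001, -0.165, 0.986, 0.0]
wrist_force: [-0.5, 1.4, 0.2]
finger_gap: 0.043
grip_force: 0.0
```

```bash
python3 to.py 450.9 262.7 110 -159; python3 - <<'E'
from h import *
s=read_camera('scene')
print([(x['point'],round(x['p'],2)) for x in tip_of('pack1',s)], proj(s,[.471,.27,0]))
E
```

```text
now [561.2  189.27 125.91] yaw -161.03519114873635 tilt [ 0.  0. -1.] F [-0.52  1.38  0.17] gap 0.04295543146577182 grip 0.0 t 35.6667 j6 -0.14134042749514658
slide [ 80.48 105.29  15.73] ang [-0.01  0.12 -2.04]
[([301.5, 173.0], 0.77), ([310.4, 257.5], 0.71), ([291.4, 255.3], 0.65), ([348.8, 171.3], 0.63), ([332.2, 259.5], 0.53), ([382.3, 178.8], 0.53), ([363.3, 259.9], 0.5)] [386.01002117 207.24691597]
```

Emit:
jog_arm([
  {"fingers": 0.5, "slide": [25, 33, 0], "angular": [0, 0, -2]},
  {"fingers": 0.5, "slide": [50, 66, 5], "angular": [0, 0, -2]},
  {"fingers": 0.5, "slide": [72, 95, 12], "angular": [0, 0, -2]},
  {"fingers": 0.5, "slide": [84, 108, 15], "angular": [0, 0, -2]},
  {"fingers": 0.5, "slide": [84, 108, 15], "angular": [0, 0, -2]},
  {"fingers": 0.5, "slide": [84, 108, 15], "angular": [0, 0, -2]},
  {"fingers": 0.5, "slide": [84, 108, 15], "angular": [0, 0, -2]},
  {"fingers": 0.5, "slide": [84, 108, 15], "angular": [0, 0, -2]},
])

```text
clock: 36.43
tcp_pos: [0.4489, 0.2637, 0.1109]
orientation: [0.001, -0.179, 0.984, 0.0]
wrist_force: [0.5, 0.4, -0.7]
finger_gap: 0.0429
grip_force: 0.0
```

```bash
python3 to.py 450.9 262.7 39 -159; python3 - <<'E'
from h import *
s=read_camera('scene')
print([(x['point'],round(x['p'],2)) for x in tip_of('pack1',s)], proj(s,[.471,.27,0]))
E
```

```text
now [448.93 263.65 110.89] yaw -159.33568385591863 tilt [ 0.  0. -1.] F [ 0.54  0.4  -0.66] gap 0.04291482689490749 grip 0.0 t 36.4333 j6 0.01627668715990065
slide [-1.37 -1.57 71.9 ] ang [-0.02  0.11 -0.34]
[([289.5, 255.6], 0.69), ([311.7, 254.5], 0.67), ([334.2, 260.9], 0.61), ([301.9, 173.0], 0.55), ([385.4, 206.5], 0.54), ([349.0, 169.5], 0.52), ([384.2, 177.7], 0.49)] [386.01002117 207.24691597]
```

Pack A is still in place at (385,207). Descend and grip.

Emit:
jog_arm([
  {"fingers": 0.5, "slide": [-2, -1, 25], "angular": [0, 0, 0]},
  {"fingers": 0.5, "slide": [-2, -1, 50], "angular": [0, 0, 0]},
  {"fingers": 0.5, "slide": [-2, -1, 65], "angular": [0, 0, 0]},
  {"fingers": 0.5, "slide": [-2, -1, 72], "angular": [0, 0, 0]},
  {"fingers": 0.5, "slide": [-2, -1, 72], "angular": [0, 0, 0]},
  {"fingers": 0.5, "slide": [-2, -1, 72], "angular": [0, 0, 0]},
  {"fingers": 0.5, "slide": [-2, -1, 72], "angular": [0, 0, 0]},
  {"fingers": 0.5, "slide": [-2, -1, 72], "angular": [0, 0, 0]},
])

```text
clock: 37.2
tcp_pos: [0.4504, 0.264, 0.0397]
orientation: [0.001, -0.18, 0.984, 0.0]
wrist_force: [0.3, 0.1, 0.3]
finger_gap: 0.0427
grip_force: 0.0
```

Emit:
jog_arm([
  {"fingers": 1, "slide": [0, 0, 0], "angular": [0, 0, 0]},
  {"fingers": 1, "slide": [0, 0, 0], "angular": [0, 0, 0]},
  {"fingers": 1, "slide": [0, 0, 0], "angular": [0, 0, 0]},
  {"fingers": 1, "slide": [0, 0, 0], "angular": [0, 0, 0]},
  {"fingers": 1, "slide": [0, 0, 0], "angular": [0, 0, 0]},
  {"fingers": 1, "slide": [0, 0, 0], "angular": [0, 0, 0]},
  {"fingers": 1, "slide": [0, 0, 0], "angular": [0, 0, 0]},
])

```text
clock: 37.78
tcp_pos: [0.4497, 0.2636, 0.0391]
orientation: [0.001, -0.18, 0.984, -0.0]
wrist_force: [-0.2, -1.9, 5.7]
finger_gap: 0.0099
grip_force: 59.7
```

```bash
python3 to.py 595.5 158.8 110 177.75
```

```text
now [449.74 263.56  39.11] yaw -159.26476272650885 tilt [ 0. -0. -1.] F [-0.17 -1.9   5.74] gap 0.009906686357549255 grip 59.69187724404037 t 37.7833 j6 0.014516960978320167
slide [ -99.31 -149.62  -70.68] ang [-0.03  0.07 22.99]
```

Emit:
jog_arm([
  {"fingers": 1, "slide": [0, 0, -35], "angular": [0, 0, 0]},
  {"fingers": 1, "slide": [0, 0, -70], "angular": [0, 0, 5]},
  {"fingers": 1, "slide": [-20, -30, -71], "angular": [0, 0, 12]},
  {"fingers": 1, "slide": [-40, -60, -71], "angular": [0, 0, 19]},
  {"fingers": 1, "slide": [-60, -90, -71], "angular": [0, 0, 23]},
  {"fingers": 1, "slide": [-80, -120, -71], "angular": [0, 0, 23]},
  {"fingers": 1, "slide": [-95, -142, -71], "angular": [0, 0, 23]},
  {"fingers": 1, "slide": [-99, -150, -71], "angular": [0, 0, 23]},
  {"fingers": 1, "slide": [-99, -150, -71], "angular": [0, 0, 23]},
  {"fingers": 1, "slide": [-99, -150, -71], "angular": [0, 0, 23]},
])

```text
clock: 38.62
tcp_pos: [0.5937, 0.1584, 0.1083]
orientation: [-0.001, 0.02, 1.0, 0.0]
wrist_force: [-0.7, 0.6, -2.3]
finger_gap: 0.0101
grip_force: 59.0
```

Emit:
jog_arm([
  {"fingers": 1, "slide": [0, 0, 0], "angular": [0, 0, 0]},
  {"fingers": 1, "slide": [0, 0, 0], "angular": [0, 0, 0]},
])

```text
clock: 38.78
tcp_pos: [0.5933, 0.1595, 0.1092]
orientation: [-0.001, 0.019, 1.0, 0.0]
wrist_force: [-0.6, 0.0, -2.2]
finger_gap: 0.0096
grip_force: 59.0
```

```bash
python3 to.py 595.5 158.7 47 177.75
```

```text
now [593.27 159.5  109.22] yaw 177.83662134229655 tilt [-0.  0. -1.] F [-0.55  0.   -2.23] gap 0.009641810734018435 grip 59.024547496810555 t 38.7833 j6 0.16966759237025353
slide [-2.35 -0.72 62.22] ang [ 0.   -0.09  0.09]
```

Emit:
jog_arm([
  {"fingers": 1, "slide": [0, -0.7, 30], "angular": [0, 0, 0]},
  {"fingers": 1, "slide": [0, -0.7, 50], "angular": [0, 0, 0]},
  {"fingers": 1, "slide": [0, -0.7, 61], "angular": [0, 0, 0]},
  {"fingers": 1, "slide": [0, -0.7, 63], "angular": [0, 0, 0]},
  {"fingers": 1, "slide": [0, -0.7, 63], "angular": [0, 0, 0]},
  {"fingers": 1, "slide": [0, -0.7, 63], "angular": [0, 0, 0]},
  {"fingers": 1, "slide": [0, -0.7, 63], "angular": [0, 0, 0]},
  {"fingers": 1, "slide": [0, -0.7, 63], "angular": [0, 0, 0]},
])

```text
clock: 39.45
tcp_pos: [0.5958, 0.1579, 0.0477]
orientation: [0.001, 0.02, 1.0, 0.0]
wrist_force: [-1.2, -0.3, -2.1]
finger_gap: 0.0095
grip_force: 59.0
```

```bash
python3 to.py 595.5 158.4 46 177.75 674.7 155.3 45 177.75
```

```text
now [595.84 157.91  47.74] yaw 177.74737136302326 tilt [ 0.  0. -1.] F [-1.15 -0.28 -2.13] gap 0.009505028047970425 grip 59.02395791374147 t 39.45 j6 0.16828932318623188
slide [0.36 0.48 1.74] ang [ 0.02  0.13 -0.  ]
slide [-78.9    0.49   2.92] ang [ 0.02  0.13 -0.  ]
```

Emit:
jog_arm([
  {"fingers": 1, "slide": [-6, 0.6, 1.5], "angular": [0, 0, 0]},
  {"fingers": 1, "slide": [-14, 0.6, 1.5], "angular": [0, 0, 0]},
  {"fingers": 1, "slide": [-22, 0.6, 1.5], "angular": [0, 0, 0]},
  {"fingers": 1, "slide": [-30, 0.6, 1.5], "angular": [0, 0, 0]},
  {"fingers": 1, "slide": [-38, 0.6, 1.5], "angular": [0, 0, 0]},
  {"fingers": 1, "slide": [-44, 0.6, 1.5], "angular": [0, 0, 0]},
  {"fingers": 1, "slide": [-44, 0.6, 1.5], "angular": [0, 0, 0]},
])

```text
clock: 40.03
tcp_pos: [0.6385, 0.1564, 0.0451]
orientation: [-0.001, 0.02, 1.0, -0.0]
wrist_force: [-4.2, -0.4, 3.2]
finger_gap: 0.0094
grip_force: 59.7
```

```bash
python3 to.py 674.7 155.3 45 177.75
```

```text
now [638.5  156.39  45.07] yaw 177.72037548134654 tilt [-0.  0. -1.] F [-4.24 -0.45  3.19] gap 0.009409522704816353 grip 59.724615812301636 t 40.0333 j6 0.15782295415915978
slide [-36.22   0.35  -0.03] ang [-0.   -0.17 -0.03]
```

Emit:
jog_arm([
  {"fingers": 1, "slide": [-8, 0, -0.5], "angular": [0, 0, 0]},
  {"fingers": 1, "slide": [-15, 0, -0.5], "angular": [0, 0, 0]},
  {"fingers": 1, "slide": [-22, 0, -0.5], "angular": [0, 0, 0]},
  {"fingers": 1, "slide": [-28, 0, -0.5], "angular": [0, 0, 0]},
  {"fingers": 1, "slide": [-33, 0, -0.5], "angular": [0, 0, 0]},
  {"fingers": 1, "slide": [-36, 0, -0.5], "angular": [0, 0, 0]},
  {"fingers": 1, "slide": [-38, 0, -0.5], "angular": [0, 0, 0]},
  {"fingers": 1, "slide": [-38, 0, -0.5], "angular": [0, 0, 0]},
])

```text
clock: 40.7
tcp_pos: [0.6757, 0.1551, 0.0452]
orientation: [-0.002, 0.02, 1.0, -0.0]
wrist_force: [-7.2, -0.1, 3.0]
finger_gap: 0.0097
grip_force: 59.7
```

Emit:
jog_arm([
  {"fingers": 1, "slide": [-2, 0, 0], "angular": [0, 0, 0]},
  {"fingers": 1, "slide": [-3, 0, 0], "angular": [0, 0, 0]},
  {"fingers": 1, "slide": [-3, 0, 0], "angular": [0, 0, 0]},
])

```text
clock: 40.95
tcp_pos: [0.6757, 0.1552, 0.0452]
orientation: [-0.004, 0.019, 1.0, -0.0]
wrist_force: [-14.5, 0.4, 8.5]
finger_gap: 0.0099
grip_force: 60.3
```

Emit:
jog_arm([
  {"fingers": 1, "slide": [3, 0, 0], "angular": [0, 0, 0]},
  {"fingers": 0.5, "slide": [3, 0, 0], "angular": [0, 0, 0]},
  {"fingers": 0.5, "slide": [3, 0, 0], "angular": [0, 0, 0]},
  {"fingers": 0.5, "slide": [3, 0, 0], "angular": [0, 0, 0]},
  {"fingers": 0.5, "slide": [3, 0, -40], "angular": [0, 0, 0]},
  {"fingers": 0.5, "slide": [3, 0, -80], "angular": [0, 0, 0]},
  {"fingers": 0.5, "slide": [40, 0, -100], "angular": [0, 0, 0]},
  {"fingers": 0.5, "slide": [80, 0, -110], "angular": [0, 0, 0]},
  {"fingers": 0.5, "slide": [120, 0, -110], "angular": [0, 0, 0]},
  {"fingers": 0.5, "slide": [160, 0, -110], "angular": [0, 0, 0]},
])

```text
clock: 41.78
tcp_pos: [0.5202, 0.1612, 0.1568]
orientation: [0.002, 0.02, 1.0, 0.0]
wrist_force: [-0.5, -0.7, 0.5]
finger_gap: 0.0429
grip_force: 0.0
```

Emit:
jog_arm([
  {"fingers": 0.5, "slide": [40, 0, 0], "angular": [0, 0, 0]},
  {"fingers": 0.5, "slide": [70, 0, 0], "angular": [0, 0, 0]},
  {"fingers": 0.5, "slide": [90, 0, 0], "angular": [0, 0, 0]},
  {"fingers": 0.5, "slide": [90, 0, 0], "angular": [0, 0, 0]},
])

```text
clock: 42.12
tcp_pos: [0.4262, 0.1648, 0.1559]
orientation: [-0.001, 0.019, 1.0, -0.0]
wrist_force: [-0.2, -0.2, -0.0]
finger_gap: 0.0426
grip_force: 0.0
```

```bash
python3 - <<'E'
from h import *
s=read_camera('scene');t=read_camera('top')
a=cv2.resize(t['color'][105:195,260:405],None,fx=5.5,fy=5.5,interpolation=cv2.INTER_CUBIC)
save('i1.png',a)
b=cv2.resize(s['color'][205:265,240:325],None,fx=9,fy=9,interpolation=cv2.INTER_CUBIC)
save('i2.png',b)
E
```

```text
(no output)
```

View pics/i1.png

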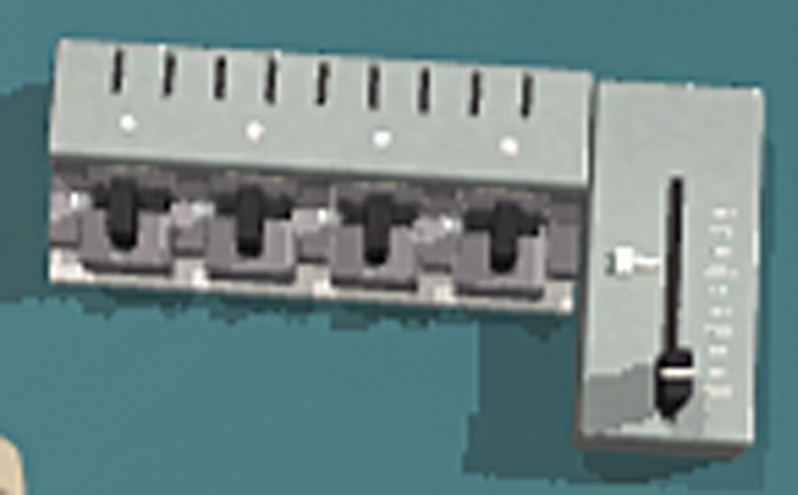

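View pics/i2.png

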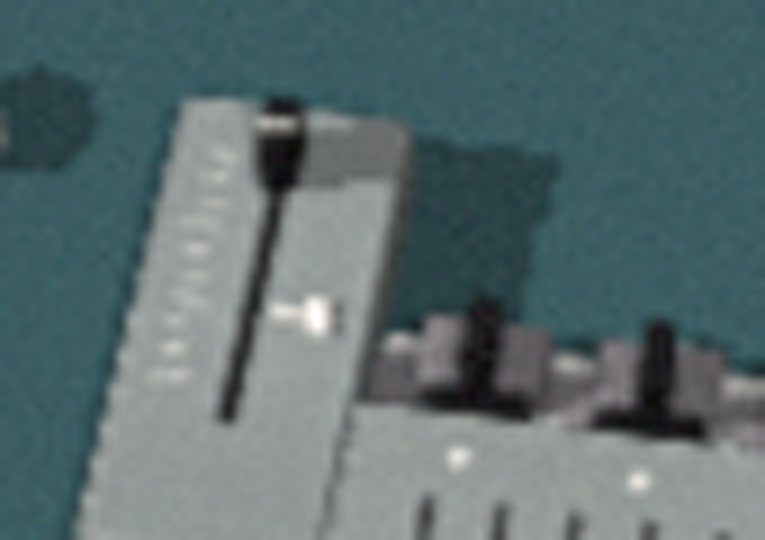

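All four bays hold seated packs (fins in a row at crop y≈215–240). The slider's line is at (677,372), and the preset's line is at (650,262) in the top view and (285,311) in the scene crop. Next I get the travel with subpixel precision.

```bash
python3 - <<'E'
from h import *
np.set_printoptions(linewidth=150,precision=2,suppress=True)
T=[];S=[]
for i in range(6): 
    s=read_camera('scene');t=read_camera('top');T.append(t['color'].astype(float).mean(-1));S.append(s['color'].astype(float).mean(-1))
T=np.mean(T,0);S=np.mean(S,0)
print('top preset r147-158 c368-383\n',T[147:158,368:383].astype(int))
print('top fader r166-180 c378-388\n',T[166:180,378:388].astype(int))
print('scene preset r234-245 c268-280\n',S[234:245,268:280].astype(int))
print('scene fader r214-224 c266-276\n',S[214:224,266:276].astype(int))
E
```

```text
top preset r147-158 c368-383
 [[191 188 186 187 187 187 187 187 189 187 187 189 203  91  43]
 [191 188 186 185 186 185 185 186 188 191 188 190 204  92  41]
 [191 189 188 185 181 179 179 183 186 189 187 190 206  93  40]
 [194 192 189 182 253 253 255 192 182 184 185 189 208  94  40]
 [194 191 142 130 255 251 254 213 208 181 180 186 207  66  36]
 [191 191 179 115 255 251 253 240 255 255 255 243 212  58  37]
 [191 193 148 117 255 255 255 168 178 192 206 181 206  60  37]
 [192 194 127 117 204 188 205 165 164 167 173 178 207  61  37]
 [193 193 178 176 166 163 172 187 189 188 188 192 209  61  36]
 [193 190 190 190 188 185 189 188 188 188 187 192 210  61  35]
 [192 188 187 186 184 183 188 188 188 188 188 194 172  54  34]]
top fader r166-180 c378-388
 [[188 199 129  49  33 159 192 187 186 186]
 [189 200 129  50  29 165 199 193 189 187]
 [189 202 126  47  38  90 107 134 192 188]
 [196 164  68  41  48  43  36  52 196 189]
 [206  92  16  39  48  46  40  22 196 189]
 [162  52   2  26  30  26  24  46 190 188]
 [145  47 164 250 249 255 247 241 225 189]
 [148  34  93 150 148 159 144 143 178 187]
 [1
[... 611 characters left out ...]
 183 196 237 251 188 126 150 161]
 [106 150 157 156 158 176 214 237 174 117 145 162]
 [125 157 157 156 154 160 169 180 158 140 153 158]
 [132 159 157 158 156 154 154 154 153 154 159 150]
 [140 159 156 158 156 154 154 154 155 156 158 138]]
scene fader r214-224 c266-276
 [[ 81  81  82  83  84  84  84  84  83  83]
 [ 84  83  84  76  65  68  71  78  81  81]
 [132 117 104  68  36  34  37  55  78  84]
 [152 137 116  80  48  46  41  65 112 121]
 [151 143 153 171 152 153 123  80 132 152]
 [152 140 118 117 103 103  86  60 107 127]
 [153 139  92  47  34  36  27  30  88 108]
 [155 143  88  35  24  26  13  32  89 107]
 [164 141  87  29  20  18  19  49  95 108]
 [158 140  91  35  18  18  19  65 100 108]]
```

```bash
python3 - <<'E'
from h import *
s=read_camera('scene');t=read_camera('top')
a=np.radians(-2.25);e=np.array([np.cos(a),np.sin(a),0])
X=lambda p,c,z:(at_z(p,c,z)@e)*1000
for n,p,f0,f1,pr in (('top',t,(382,172.34),(384,153.5),(377.5,152.0)),('scene',s,(270,218.28),(268,232.2),(271,239.2))):
    x0,x1=X(p,f0,.068),X(p,f1,.068)
    print(n,'fader',x0,'scale',(x1-x0)/53.0,'d(z40,44):',[X(p,pr,z)-x0 for z in (.04,.042,.044)])
X3,er=tri(t,(377.5,152.0),s,(271,239.2));print(X3*1000,er*1000, X3@e*1000)
X4,er=tri(t,(382,172.34),s,(270,218.28));print(X4*1000,er*1000,(X3-X4)@e*1000)
print(get_state()['tcp_pos'])
E
python3 to.py 597 -109.5 140 177.75
```

```text
top fader 601.1355995713848 scale 0.9523037258007546 d(z40,44): [np.float64(61.9911814505366), np.float64(61.380916794901054), np.float64(60.77065213926528)]
scene fader 601.6480133030204 scale 0.9658614839783377 d(z40,44): [np.float64(59.171996025840826), np.float64(60.25751143065554), np.float64(61.343026835470255)]
[658.9043397  -98.54985559  42.68531439] 0.8326266076400737 662.265397504671
[ 597.60035315 -107.86990471   67.46785192] 2.245892853330218 60.890819983686406
[0.43004915 0.1648063  0.15541563]
now [430.05 164.81 155.42] yaw 177.7372369893977 tilt [-0. -0. -1.] F [0.63 0.03 0.59] gap 0.04303672386916475 grip 0.0 t 42.9167 j6 0.2309127312798374
slide [-177.65 -267.5    15.43] ang [-0.   -0.   -0.01]
```

Emit:
jog_arm([
  {"fingers": 0.5, "slide": [-20, -30, 0], "angular": [0, 0, 0]},
  {"fingers": 0.5, "slide": [-40, -65, 0], "angular": [0, 0, 0]},
  {"fingers": 0.5, "slide": [-65, -100, 0], "angular": [0, 0, 0]},
  {"fingers": 0.5, "slide": [-90, -135, 0], "angular": [0, 0, 0]},
  {"fingers": 0.5, "slide": [-115, -170, 0], "angular": [0, 0, 0]},
  {"fingers": 0.5, "slide": [-140, -205, 0], "angular": [0, 0, 0]},
  {"fingers": 0.5, "slide": [-160, -238, 5], "angular": [0, 0, 0]},
  {"fingers": 0.5, "slide": [-175, -262, 10], "angular": [0, 0, 0]},
  {"fingers": 0.5, "slide": [-178, -268, 15], "angular": [0, 0, 0]},
  {"fingers": 0.5, "slide": [-178, -268, 15], "angular": [0, 0, 0]},
])

```text
clock: 43.75
tcp_pos: [0.5974, -0.1122, 0.1387]
orientation: [-0.001, 0.021, 1.0, 0.0]
wrist_force: [-0.3, 0.2, -0.0]
finger_gap: 0.043
grip_force: 0.0
```

Emit:
jog_arm([
  {"fingers": 0.5, "slide": [0, 0, 0], "angular": [0, 0, 0]},
  {"fingers": 0.5, "slide": [0, 0, 0], "angular": [0, 0, 0]},
  {"fingers": 0.5, "slide": [0, 0, 0], "angular": [0, 0, 0]},
  {"fingers": 0.5, "slide": [0, 0, 0], "angular": [0, 0, 0]},
])

```text
clock: 44.08
tcp_pos: [0.5971, -0.1086, 0.1412]
orientation: [0.0, 0.019, 1.0, -0.0]
wrist_force: [-0.1, 0.2, -0.2]
finger_gap: 0.0426
grip_force: 0.0
```

```bash
python3 to.py 597 -110.5 56 177.75
```

```text
now [ 597.06 -108.58  141.21] yaw 177.8492449754406 tilt [ 0. -0. -1.] F [-0.13  0.23 -0.16] gap 0.042628900253114076 grip 0.0 t 44.0833 j6 -0.274573909298774
slide [ 0.04 -1.91 85.21] ang [-0.01  0.03  0.1 ]
```

Emit:
jog_arm([
  {"fingers": 0.5, "slide": [0, -2, 30], "angular": [0, 0, 0]},
  {"fingers": 0.5, "slide": [0, -2, 60], "angular": [0, 0, 0]},
  {"fingers": 0.5, "slide": [0, -2, 78], "angular": [0, 0, 0]},
  {"fingers": 0.5, "slide": [0, -2, 85], "angular": [0, 0, 0]},
  {"fingers": 0.5, "slide": [0, -2, 85], "angular": [0, 0, 0]},
  {"fingers": 0.5, "slide": [0, -2, 85], "angular": [0, 0, 0]},
  {"fingers": 0.5, "slide": [0, -2, 85], "angular": [0, 0, 0]},
  {"fingers": 0.5, "slide": [0, -2, 85], "angular": [0, 0, 0]},
])

```text
clock: 44.75
tcp_pos: [0.5986, -0.1122, 0.0574]
orientation: [0.002, 0.02, 1.0, -0.001]
wrist_force: [-0.3, 1.0, -0.3]
finger_gap: 0.0427
grip_force: 0.0
```

Emit:
jog_arm([
  {"fingers": 1, "slide": [0, 0, 0], "angular": [0, 0, 0]},
  {"fingers": 1, "slide": [0, 0, 0], "angular": [0, 0, 0]},
  {"fingers": 1, "slide": [0, 0, 0], "angular": [0, 0, 0]},
  {"fingers": 1, "slide": [0, 0, 0], "angular": [0, 0, 0]},
  {"fingers": 1, "slide": [0, 0, 0], "angular": [0, 0, 0]},
  {"fingers": 1, "slide": [0, 0, 0], "angular": [0, 0, 0]},
  {"fingers": 1, "slide": [0, 0, 0], "angular": [0, 0, 0]},
], squeeze=30)

```text
clock: 45.33
tcp_pos: [0.5979, -0.1108, 0.0566]
orientation: [0.001, 0.019, 1.0, 0.001]
wrist_force: [-0.8, 5.0, 3.8]
finger_gap: 0.0119
grip_force: 29.3
```

```bash
python3 to.py 657.4 -112.6 56 177.75
```

```text
now [ 597.93 -110.81   56.57] yaw 177.7951422452383 tilt [ 0.  0. -1.] F [-0.78  4.95  3.83] gap 0.011858315498233511 grip 29.290960729122162 t 45.3333 j6 -0.27792975979824586
slide [-59.49   0.49   0.68] ang [0.11 0.11 0.05]
```

Emit:
jog_arm([
  {"fingers": 1, "slide": [-10, 0.5, 0], "angular": [0, 0, 0]},
  {"fingers": 1, "slide": [-20, 0.5, 0], "angular": [0, 0, 0]},
  {"fingers": 1, "slide": [-30, 0.5, 0], "angular": [0, 0, 0]},
  {"fingers": 1, "slide": [-40, 0.5, 0], "angular": [0, 0, 0]},
  {"fingers": 1, "slide": [-50, 0.5, 0], "angular": [0, 0, 0]},
  {"fingers": 1, "slide": [-57, 0.5, 0], "angular": [0, 0, 0]},
  {"fingers": 1, "slide": [-61, 0.5, 0], "angular": [0, 0, 0]},
  {"fingers": 1, "slide": [-61.5, 0.5, 0], "angular": [0, 0, 0]},
  {"fingers": 1, "slide": [-61.5, 0.5, 0], "angular": [0, 0, 0]},
  {"fingers": 1, "slide": [-61.5, 0.5, 0], "angular": [0, 0, 0]},
])

```text
clock: 46.17
tcp_pos: [0.6597, -0.1133, 0.0565]
orientation: [0.001, 0.019, 1.0, 0.0]
wrist_force: [0.7, 4.3, 5.2]
finger_gap: 0.0122
grip_force: 29.5
```

Emit:
jog_arm([
  {"fingers": 1, "slide": [0, 0, 0], "angular": [0, 0, 0]},
  {"fingers": 0.5, "slide": [0, 0, 0], "angular": [0, 0, 0]},
  {"fingers": 0.5, "slide": [0, 0, 0], "angular": [0, 0, 0]},
  {"fingers": 0.5, "slide": [0, 0, 0], "angular": [0, 0, 0]},
  {"fingers": 0.5, "slide": [0, 0, -40], "angular": [0, 0, 0]},
  {"fingers": 0.5, "slide": [0, 0, -80], "angular": [0, 0, 0]},
  {"fingers": 0.5, "slide": [20, 35, -100], "angular": [0, 0, 0]},
  {"fingers": 0.5, "slide": [45, 70, -100], "angular": [0, 0, 0]},
  {"fingers": 0.5, "slide": [70, 105, -100], "angular": [0, 0, 0]},
  {"fingers": 0.5, "slide": [95, 140, -100], "angular": [0, 0, 0]},
])

```text
clock: 47.0
tcp_pos: [0.5723, 0.0243, 0.1557]
orientation: [0.0, 0.02, 1.0, -0.0]
wrist_force: [0.1, 0.5, -0.3]
finger_gap: 0.0429
grip_force: 0.0
```

Emit:
jog_arm([
  {"fingers": 0.5, "slide": [25, 35, 0], "angular": [0, 0, 0]},
  {"fingers": 0.5, "slide": [50, 70, 0], "angular": [0, 0, 0]},
  {"fingers": 0.5, "slide": [75, 105, 0], "angular": [0, 0, 0]},
  {"fingers": 0.5, "slide": [100, 135, 0], "angular": [0, 0, 0]},
  {"fingers": 0.5, "slide": [120, 135, 0], "angular": [0, 0, 0]},
  {"fingers": 0.5, "slide": [135, 135, 0], "angular": [0, 0, 0]},
  {"fingers": 0.5, "slide": [135, 135, 0], "angular": [0, 0, 0]},
  {"fingers": 0.5, "slide": [135, 135, 0], "angular": [0, 0, 0]},
])

```text
clock: 47.67
tcp_pos: [0.4432, 0.1641, 0.1555]
orientation: [0.0, 0.019, 1.0, -0.0]
wrist_force: [0.3, -0.2, -0.5]
finger_gap: 0.0424
grip_force: 0.0
```

```bash
python3 - <<'E'
from h import *
np.set_printoptions(linewidth=150,precision=2,suppress=True)
T=[];S=[]
for i in range(4): 
    s=read_camera('scene');t=read_camera('top');T.append(t['color'].astype(float).mean(-1));S.append(s['color'].astype(float).mean(-1))
T=np.mean(T,0);S=np.mean(S,0)
print('top r144-162 c372-390\n',T[144:162,372:390].astype(int))
print('scene r226-246 c260-274\n',S[226:246,260:274].astype(int))
E
```

```text
top r144-162 c372-390
 [[186 187 186 187 188 187 186 189 202  98  45  24 208 200 192 188 185 186]
 [186 187 186 187 189 187 189 190 206  88  43  36 113 103 132 190 186 181]
 [186 186 187 187 189 187 189 194 212  62  39  46  40  30  75 192 185 211]
 [187 187 187 188 190 192 194 202 148  29  36  42  42  37  64 195 186 193]
 [186 186 187 191 197 153 151 161  59  32 100 100  31  21  52 190 187 185]
 [185 183 187 145 149 133 135 146  26  84 205 250 247 244 252 197 186 185]
 [234 216 251 136 128 133 136 150  31  47 120 147 145 141 153 192 187 169]
 [240 217 238 148 145 129 131 148  33  16  42  39  36  33  77 168 188 178]
 [243 217 226 189 216 216 222 196  48  21  52  53  53  46  94 162 190 183]
 [254 226 233 137 143 161 153 147  37  24  47  51  50  43 127 163 164 210]
 [174 149 154 124 125 131 131 117  30  21  31  31  27  13 164 162 176 222]
 [126 125 128 135 137 136 142 117  28  19  24  20   7  77 170 160 186 195]
 [136 134 137 137 137 137 139 140  65  23  21  11  77 157 167 158 187 184]
 [135 134 137 137 136 135 134 140 107  33  21  94 160 169 164 158 161 213]
 [133 135 134 134 133 128 1
[... 779 characters left out ...]
4 155 145 123  90  54  50  42  47 133 160 157 155]
 [168 177 175 151 131 120 129 165 147  84 131 159 138 124]
 [162 166 164 145 110  79  84 112  98  50  94 124 115 106]
 [175 163 149 134  89  38  31  38  27  20  84 107 105 105]
 [174 177 158 141  86  33  29  23  14  34 105 119 108 112]
 [161 163 151 137  90  30  19  20  13  49 137 161 150 135]
 [168 158 152 142 101  45  18  20  17  66 121 138 134 136]
 [160 157 156 155 115  59  18  13  17  70 103 111 111 122]
 [156 153 156 157 150 100  38  22  43  90 109 108 110 133]
 [171 155 152 158 160 122  62  54 119 146 149 149 146 151]
 [158 151 152 155 160 115  53  75 140 162 159 158 158 156]
 [154 153 153 156 155 103  44  99 150 161 158 157 157 155]]
```

```bash
python3 - <<'E'
from h import *
s=read_camera('scene');t=read_camera('top')
a=np.radians(-2.25);e=np.array([np.cos(a),np.sin(a),0])
X=lambda p,c,z:(at_z(p,c,z)@e)*1000
for n,p,f0,f1,pr in (('top',t,(382,172.34),(384,149.28),(377.5,152.0)),('scene',s,(270,218.28),(267.5,235.27),(271,239.2))):
    print(n,'moved',X(p,f1,.068)-X(p,f0,.068),'fader-preset',[X(p,f1,.068)-X(p,pr,z) for z in (.04,.042,.044)])
A,_=tri(t,(384,149.28),s,(267.5,235.27));B,_=tri(t,(377.5,152.0),s,(271,239.2));print(A*1000,B*1000,(A-B)@e*1000)
c=[(x['point'],x['p']) for x in tip_of('done1',t)+tip_of('tray',t)];print(c)
i=t['color'][205:285,395:505]; save('z.png',i)
E
```

```text
top moved 61.82468501847495 fader-preset [np.float64(-0.1664964320616491), np.float64(0.44376822357389756), np.float64(1.0540328792096716)]
scene moved 62.201634175921185 fader-preset [np.float64(3.029638150080359), np.float64(1.9441227452656449), np.float64(0.8586073404509307)]
[ 659.27900019 -109.706158     66.8236572 ] [658.9043397  -98.54985559  42.68531439] 0.8123660240216345
[([450.9, 240.9], 0.76), ([451.3, 243.6], 0.56)]
```

```bash
python3 -c "
import cv2;cv2.imwrite('pics/z2.png',cv2.resize(cv2.imread('pics/z.png'),None,fx=5,fy=5,interpolation=cv2.INTER_CUBIC))"
```

```text
(no output)
```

View pics/z2.png

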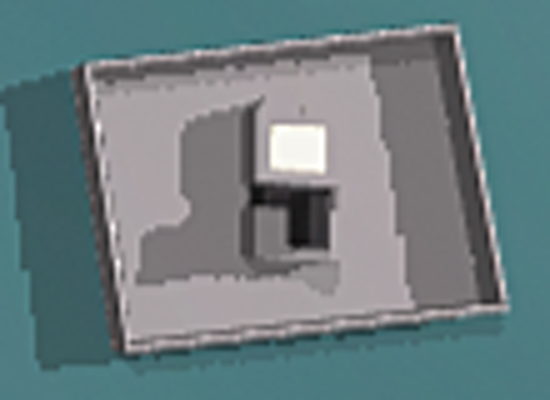

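The charged pack lies flat in the middle of the tray (crop (290,190)). Handing in.

```bash
python3 -c "
from workcell import *
print(hand_in())"
```

```text
the job is handed in; nothing more can be done
None
```

The changeover is done and handed in (no verdict was returned): slider first set to off, the one charged pack flat in the tray, all four empty packs pushed home in bays 1–4, and the slider within about 1 mm of the preset by camera.

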